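# Sort ratchet clamps from the sloping rack: shut or open

## Robot

A 6-joint arm with a two-finger parallel gripper is mounted at the origin on the work surface. World frame = base frame: x ahead of the robot, y to its left, z up, the work surface at z = 0. Lengths are in m, angles in degrees, forces in N, time in s.
With the tool pointing down it reaches from about 0.4 to 0.825 m from the base axis. Payload 7 kg.
Tool frame: the origin (TCP) lies on the front face of the gripper's body, between the roots of the fingers; the fingertips stand 66 mm ahead of it and the grasp point (between the pads) lies 47 mm ahead of it; z points along the fingers, y is the line along which they close (so a half turn about z gives the same grasp; the last joint's range is limited). The gripper opens to 88 mm and grips with 3 to 60 N. Pads are 19 mm wide; open, the fingers measure 130 mm over their backs; the gripper's body (78 mm by 193 mm) begins 47 mm behind the grasp point.
Start: joints at [88.929, 20.546, 0.682, 0, -70.136, -16.507], TCP at [0.204, 0.643, 0.292] pointing down, gripper open.
Joint ranges: [-176.03, 176.03], [-82.01, 121.73], [-58.28, 71.71], [-173.87, 95.51], [-174.79, -0.11], [-173.66, 173.66]. Speed limits (degrees/s): [136.94, 136.94, 172.46, 180, 180, 180].

## Interface

Orientations are given as [roll, pitch, yaw] about the fixed x, y, z axes, in that order (R = Rz(yaw) Ry(pitch) Rx(roll)).
In Python, from plant import ctrl gives the robot as it stands.
- The arm moves only by the tool send_rows, never from a script. Its argument "deltas" is a list of rows, each a list of 2 entries, a list of its own where there are three numbers: the shift along the tool's x, y, z each as a share of 800 mm, from -1 to 1, then the turn about the tool's z as a share of 90 degrees, from -1 to 1. A call has exactly 5 rows; each row is the pose to reach, as a shift and turn from the pose commanded when the call began, along the tool's axes at that moment; what a row does not reach only later rows make up. A row lasts 1/12 s, in which the tool goes at most 41.7 mm and 7.16 degrees, less where a joint would pass 70% of its speed; a pose out of reach is approached as far as the arm can. A call with a number of a shift or a turn outside -1 to 1 is refused whole. A call with a gripper value outside its range is refused whole. "gripper" is the opening, from 0 (shut) to 1 (fully open), set as the call begins (left out, the last holds). The fingers move at their own pace and stop on an object; the grip force is fixed at half the most. Time passes only in rows, so rows that repeat a pose let the fingers close, or fill a call up. It gives the time, the measured TCP pose, the force, the opening and the grip force at its end, in the units of the state.
- ctrl.get_obs(): the state, without advancing time (a new reading comes with each control period).
- ctrl.snapshot(name): name is "scene" or "side" or "wrist"; returns a dict with "color" (384x512x3 uint8, red, green, blue), "vertical_fov" (degrees; the focal length in pixels is half the picture's height over the tangent of half this angle, whatever the lens; pixels are square), "cx", "cy" (the principal point, pixels), "rvec" (rotation vector, rad) and "tvec" (3), from world to camera coordinates, as OpenCV has them. Camera axes: x right, y down, z forward; pixel columns grow to the right and rows downward; lengths in m; the calibration is good to about 2 mm. A picture is of the moment at which its call begins. There is no depth.
- ctrl.close_job(): hands the job in; it is judged then, once.
Trained networks look in a picture, given as the dict that the camera call returned (one of the last four; its "shot" number tells which), for a name from the list of things; names that differ only in an ending like _2 or _b are one class to them, and where a whole thing is asked for, a point or a joint stands for the part that bears it (a point fixed in the world has none). Each returns a list of dicts, best first, with "conf" (0 to 1); they miss things now and then, are a little off and sometimes report something else, mostly with a low value. They report only what shows in the picture. A call takes as long as a camera call. They do not tell look-alikes from the thing itself.
- ctrl.boxes_of(picture, thing): "xy" ([column, row] as shares, 0 to 1, of the picture: columns of its width, rows of its height, amid what is visible of it).
- ctrl.cut_out(picture, thing): "pixels" (384x512 bool, what is visible of it) and "xy" ([column, row] as shares, 0 to 1, of the picture: columns of its width, rows of its height, amid what is visible of it).
The state is a dict: "clock": time; "joint_pos": joint angles; "qvel": joint speeds; "tau": joint torques, N m; "tool_pos": TCP position; "orientation": TCP orientation; "force": force on the tool from outside, world axes, zero at the start; "moment": the same for the moment, N m; "opening": finger opening in m; "gripper_force": force on a finger pad.
Only numpy, scipy, OpenCV 4.12 (cv2) and the standard library are available. Lean on these libraries where they do the work, as an engineer would, in place of code of your own. Each camera call takes 0.05 s, during which the arm holds its last target. There are 200 camera calls.

## Task

Sort the three steel ratchet clamps lying on the sloping rack under the wire shelf: the clamps whose jaws are shut go in the rectangular tray, the one whose jaws stand open goes in the round dish. Set each one down flat on the floor of its container without dropping it and without opening or closing its jaws. Do not disturb the other loose things on the bench.

Things in the scene. Friction and masses are not known exactly. Their poses are not given: they have to be found in the camera images.
- clamp_1: steel ratchet clamp, 150 mm long, 0.27 kg. Origin: pivot axis, underside; +x to jaw tips (60 mm), handle ends at x = -90, z = pivot axis, out of the rack's slope. Round pivot boss at the origin, 44 mm wide, 26 high, belongs to the fixed half: safe to grip across y (moving half stays inside its width). Bars 13 mm wide, 6-20 mm above underside. Starts jaws uphill, x up the slope, jaws shut or open: see its hinge.
- clamp_1_jaw (a joint): hinge of clamp_1: 0 = shut (jaw tips together, handles parallel), 0.55 = fully open; 0.36-0.5 when left open (tips about 25 mm apart, handles in a V). Fixed handle at y = +8.5 mm; moving one at y = -8.5 mm when shut, swings to -y as it opens, its jaw to +y. Held by ratchet or friction (0.25 N m or more); squeezing or prying moves it. Starts shut or open.
- clamp_2: steel ratchet clamp, 150 mm long, 0.27 kg. Origin: pivot axis, underside; +x to jaw tips (60 mm), handle ends at x = -90, z = pivot axis, out of the rack's slope. Round pivot boss at the origin, 44 mm wide, 26 high, belongs to the fixed half: safe to grip across y (moving half stays inside its width). Bars 13 mm wide, 6-20 mm above underside. Starts jaws uphill, x up the slope, jaws shut or open: see its hinge.
- clamp_2_jaw (a joint): hinge of clamp_2: 0 = shut (jaw tips together, handles parallel), 0.55 = fully open; 0.36-0.5 when left open (tips about 25 mm apart, handles in a V). Fixed handle at y = +8.5 mm; moving one at y = -8.5 mm when shut, swings to -y as it opens, its jaw to +y. Held by ratchet or friction (0.25 N m or more); squeezing or prying moves it. Starts shut or open.
- clamp_3: steel ratchet clamp, 150 mm long, 0.27 kg. Origin: pivot axis, underside; +x to jaw tips (60 mm), handle ends at x = -90, z = pivot axis, out of the rack's slope. Round pivot boss at the origin, 44 mm wide, 26 high, belongs to the fixed half: safe to grip across y (moving half stays inside its width). Bars 13 mm wide, 6-20 mm above underside. Starts jaws uphill, x up the slope, jaws shut or open: see its hinge.
- clamp_3_jaw (a joint): hinge of clamp_3: 0 = shut (jaw tips together, handles parallel), 0.55 = fully open; 0.36-0.5 when left open (tips about 25 mm apart, handles in a V). Fixed handle at y = +8.5 mm; moving one at y = -8.5 mm when shut, swings to -y as it opens, its jaw to +y. Held by ratchet or friction (0.25 N m or more); squeezing or prying moves it. Starts shut or open.
- rack: fixed blue rack 190 (x) by 320 (y) mm, origin under its centre, low side at -x (robot side). Rubber-covered slope rises 35 degrees towards +x, from height 30 mm at x = -85 to 145 mm at x = +79, with a 10 mm lip at the low edge against which the handle ends rest: pivots at x about -10, height 83, y about -100, 0, +100 mm.
- rack_shelf (a point): middle of the front rod of the chrome wire shelf fixed above the rack; axes as the rack's. 8 mm rods across y here and 70 and 140 mm farther in +x; also along x at y = -172 and +172; posts 140 mm behind. It bars a gripper coming straight down on the pivots: come in and leave square to the slope, tilted 35 degrees, from the robot's side.
- tray: fixed rectangular aluminium tray, 210 (x) by 200 (y) mm, wall 5 mm thick and 25 mm high, floor top 5 mm above the table; origin under its centre. For the shut clamps
- dish: fixed round steel dish, 234 mm across the rim, 216 mm across the foot, wall 4 mm thick and 25 mm high, floor top 5 mm above the table; origin under its centre. For the open clamp
- spanner: loose steel spanner, 170 mm long, lying flat between the containers; origin under its middle; not to be disturbed
- screwdriver: loose screwdriver with black handle, 190 mm long, lying between the containers; origin under its middle; not to be disturbed
- carton: loose cardboard box 90 x 70 x 60 mm high; origin under its centre; not to be disturbed
- ear_defenders: loose black ear defenders lying on the table, about 190 x 145 mm, 70 mm high; origin under the two cups; not to be disturbed
- oil_jar: loose grey jar, 60 mm diameter, 100 mm high; origin under its centre; not to be disturbed
- mouse: loose white computer mouse 105 x 62 x 34 mm; origin under its centre; not to be disturbed
- check_weight: loose plain steel cylinder, 56 mm diameter, 50 mm high; origin under its centre; not to be disturbed
Mind the look-alikes: they are no part of the job. Leave any blue look-alike of the clamp_3 alone.

How it is judged:
By the outcome, as a careful person would: the job done as asked, in the order asked, and still so for the second after the job is handed in, with the robot touching nothing.
It also fails if it takes over 64 s, if anything falls off the work surface, if the arm or the gripper's body presses on something with over 40 N, if the wrist force passes 120 N, or if a joint passes its speed limit or range.

## Working session

There is one attempt and no reset: what is moved stays moved. The work goes in short steps, Python scripts to look and compute and a tool call to move; the robot and the scene stay as the last step left them, time stands still between calls to the robot, and variables do not carry over. Pictures are saved under pics/ and viewed, at most 10 in all, crops included, and the job is handed in when it is done.

Besides the shell and the picture viewer there is one more tool, called as a command line: name --argument value ..., lists and objects as JSON in quotes. send_rows: Moves the arm, as the interface text tells. Shift numbers are shares of 800 mm and turn numbers shares of 90 degrees, none past 1 either way. Its arguments: {"type":"object","properties":{"deltas":{"type":"array","items":{"type":"array"}},"gripper":{"type":"number"}},"required":["deltas"]}

```bash
ls; mkdir -p pics
cat > h.py <<'E'
import numpy as np, cv2
from plant import ctrl
def cam(s):
    f=384/2/np.tan(np.radians(s["vertical_fov"])/2)
    K=np.array([[f,0,s["cx"]],[0,f,s["cy"]],[0,0,1.]])
    R,_=cv2.Rodrigues(np.array(s["rvec"],float)); t=np.array(s["tvec"],float).ravel()
    return K,R,t
def ray(s,px):  # px in pixels -> origin, dir
    K,R,t=cam(s); d=R.T@np.linalg.solve(K,[px[0],px[1],1.]); return -R.T@t,d/np.linalg.norm(d)
def atz(s,px,z):
    o,d=ray(s,px); return o+d*(z-o[2])/d[2]
def proj(s,P):
    K,R,t=cam(s); p=(K@(R@np.asarray(P,float).reshape(-1,3).T+t[:,None])); return (p[:2]/p[2]).T
def shot(n,f=None):
    s=ctrl.snapshot(n)
    if f: cv2.imwrite("pics/"+f,s["color"][:,:,::-1])
    return s
E
python3 - <<'E'
from h import *
np.set_printoptions(precision=3,suppress=True)
o=ctrl.get_obs(); print(o)
ims=[]
for n in ("scene","side","wrist"):
    s=shot(n); ims.append(s["color"]); K,R,t=cam(s); print(n,K[0,0],-R.T@t,R[2],{k:s[k] for k in s if k!="color"})
    for th in ("clamp_1","rack","tray","dish"):
        print(th,[(round(b["conf"],2),np.round(np.array(b["xy"])*[512,384],1)) for b in ctrl.boxes_of(s,th)])
cv2.imwrite("pics/a.png",cv2.resize(ims[0],(768,576),interpolation=cv2.INTER_CUBIC)[:,:,::-1])
cv2.imwrite("pics/b.png",cv2.resize(ims[1],(768,576),interpolation=cv2.INTER_CUBIC)[:,:,::-1])
cv2.imwrite("pics/c.png",ims[2][:,:,::-1])
E
```

```text
pics
{'clock': 0.0, 'joint_pos': array([ 88.93 ,  20.593,   0.634,  -0.022, -70.138, -16.508]), 'qvel': array([-0.113, -0.115, -0.031, -0.022, -0.012,  0.055]), 'tau': array([  0.001, -58.272,  29.306,   6.997,   0.007,  -0.   ]), 'tool_pos': array([0.204, 0.643, 0.291]), 'orientation': array([179.901,  -0.008, -17.586]), 'force': array([-0.185,  0.325,  0.082]), 'moment': array([-0.021, -0.   , -0.006]), 'gripper_force': 0.0, 'opening': 0.08757312633560199}
scene 363.80933293465574 [ 1.101 -0.135  1.229] [-0.52   0.078 -0.851] {'vertical_fov': 55.64561062483493, 'cx': 254.47264938452574, 'cy': 193.0955756903594, 'rvec': array([ 2.052,  1.727, -0.503]), 'tvec': array([-0.037, -0.297,  1.628]), 'shot': 1}
clamp_1 [(0.83, array([328. , 142.2])), (0.81, array([313.4, 243.6])), (0.52, array([283.4, 249.7])), (0.52, array([373.6, 167.9])), (0.48, array([251. , 258.9]))]
rack [(0.69, array([291.5, 263.6])), (0.49, array([257.4, 223.4]))]
tray [(0.89, array([330.1, 187. ]))]
dish [(0.88, array([189. , 215.3]))]
side 429.2428957228797 [-0.06  -0.9    1.442] [ 0.318  0.536 -0.782] {'vertical_fov': 48.19785861178562, 'cx': 250.29650232810857, 'cy': 194.8584629254207, 'rvec': array([ 2.402, -0.633,  0.238]), 'tvec': array([-0.412,  0.261,  1.63 ]), 'shot': 2}
clamp_1 [(0.81, array([271.7, 165.3])), (0.58, array([151.5, 189.2])), (0.57, array([280.9, 180.3])), (0.51, array([291.8, 198. ])), (0.51, array([170.5, 153.8]))]
rack [(0.96, array([292.8, 179.9]))]
tray [(0.96, array([204.1, 177.3]))]
dish [(0.74, array([272.4, 272.4])), (0.51, array([281.7, 182.8]))]
wrist 266.96301296146595 [0.283 0.619 0.386] [-0.286  0.091 -0.954] {'vertical_fov': 71.44743358990311, 'cx': 251.0861491466962, 'cy': 194.17803395954203, 'rvec': array([-1.737,  2.372,  0.364]), 'tvec': array([ 0.676, -0.037,  0.393]), 'shot': 3}
clamp_1 [(0.88, array([350.9,  45.5])), (0.66, array([479.3, 121.9]))]
rack []
tray [(0.74, array([476.,  20.]))]
dish []
```

View pics/a.png

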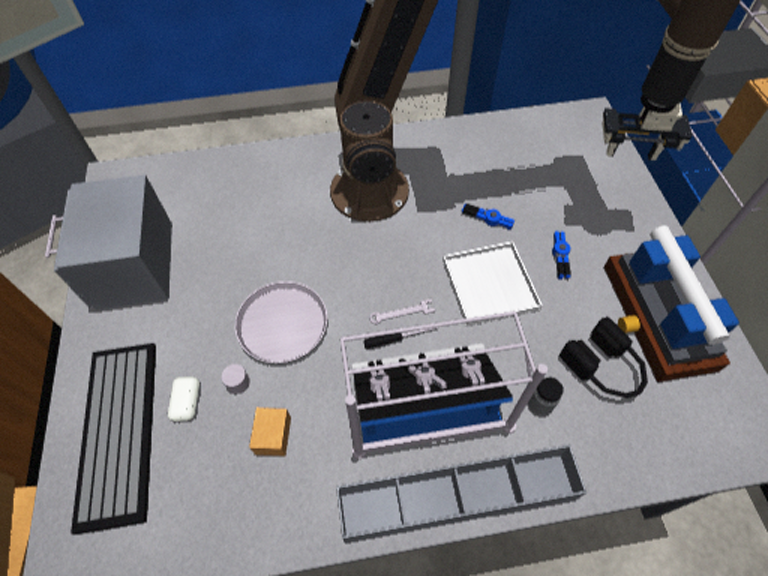

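View pics/b.png

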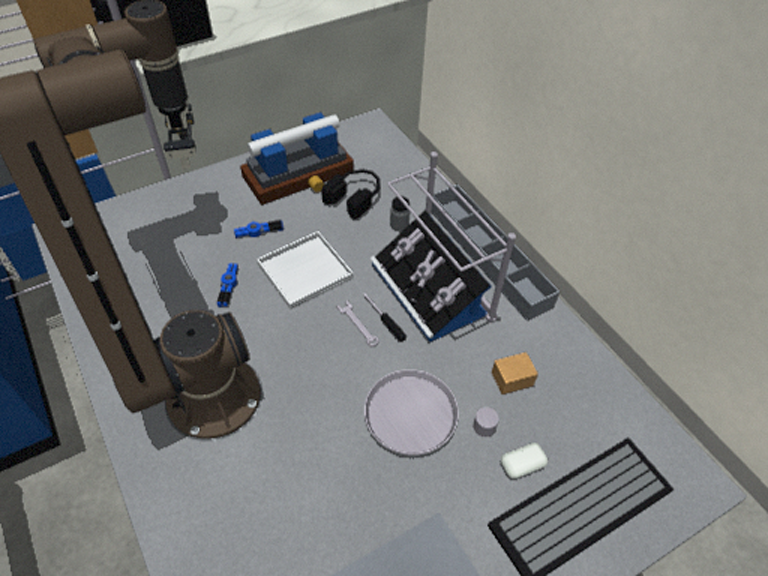

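```bash
cat > tri.py <<'E'
from h import *
def tri(s1,p1,s2,p2):
    o1,d1=ray(s1,p1);o2,d2=ray(s2,p2)
    A=np.stack([d1,-d2],1);x=np.linalg.lstsq(A,o2-o1,rcond=None)[0]
    a=o1+d1*x[0];b=o2+d2*x[1];return (a+b)/2,np.linalg.norm(a-b)
E
python3 - <<'E'
from tri import *
import pickle
np.set_printoptions(precision=3,suppress=True)
s=shot("scene");d=shot("side")
pickle.dump((s,d),open("sd.pkl","wb"))
P={"frodL":((522,315),(390,183)),"frodR":((343,341),(477,263)),"postL":((541,370),(434,156)),"postR":((352,402),(511,237)),"pivL":((471,367),(406,246)),"pivM":((427,376),(427,270)),"pivR":((379,383),(446,297)),
"lipL":((489,347),(374,262)),"lipR":((354,363),(436,336))}
for k,(a,b) in P.items(): print(k,*tri(s,np.array(a)/1.5,d,np.array(b)/1.5))
for n,x in (("scene",s),("side",d)):
  for th in ("tray","dish","clamp_1","rack","spanner","screwdriver","oil_jar"):
    for b in ctrl.cut_out(x,th):
        m=b["pixels"]; c=np.array(b["xy"])*[512,384]
        if b["conf"]>.4: print(n,th,round(b["conf"],2),m.sum(),c,atz(x,c,0.02))
def crop(x,c,w,h,z):
    c=np.array(c)/1.5; x0,y0=int(c[0]-w/2),int(c[1]-h/2)
    return cv2.resize(x["color"][y0:y0+h,x0:x0+w],None,fx=z,fy=z,interpolation=cv2.INTER_CUBIC)[:,:,::-1]
A=crop(s,(440,380),140,100,5.5);B=crop(d,(440,250),140,100,5.5)
cv2.imwrite("pics/d.png",A);cv2.imwrite("pics/e.png",B)
E
```

```text
frodL [0.632 0.211 0.278] 0.011817532819422548
frodR [ 0.646 -0.151  0.31 ] 0.024847026552160933
postL [0.764 0.199 0.322] 0.0026057319635089957
postR [ 0.764 -0.142  0.32 ] 0.0014779943757205901
pivL [0.646 0.13  0.094] 0.004592891639686672
pivM [0.65  0.028 0.093] 0.007124852215024587
pivR [ 0.645 -0.078  0.09 ] 0.002108287718263053
lipL [0.573 0.199 0.007] 0.023972130043079406
lipR [ 0.572 -0.134  0.039] 0.02267679245234318
scene tray 0.78 2499 [328.909 187.814] [0.39  0.268 0.02 ]
scene dish 0.68 517 [121.498 265.997] [ 0.577 -0.531  0.02 ]
scene dish 0.57 2679 [186.675 215.808] [ 0.418 -0.293  0.02 ]
scene clamp_1 0.79 268 [312.115 244.915] [0.614 0.143 0.02 ]
scene clamp_1 0.72 241 [250.88  257.587] [ 0.624 -0.081  0.02 ]
scene clamp_1 0.62 210 [326.4   143.309] [0.171 0.319 0.02 ]
scene clamp_1 0.56 311 [283.802 250.598] [0.618 0.038 0.02 ]
scene clamp_1 0.49 239 [375.296 168.883] [0.335 0.477 0.02 ]
scene rack 0.84 6256 [290.099 266.189] [0.679 0.048 0.02 ]
scene rack 0.51 1127 [402.381 231.398] [0.619 0.48  0.02 ]
scene spanner 0.76 252 [267.52  203.789] [0.42  0.017 0.02 ]

[... 153 characters left out ...]
.318 178.714] [0.376 0.257 0.02 ]
side dish 0.71 2863 [274.688 273.792] [ 0.411 -0.293  0.02 ]
side clamp_1 0.86 324 [283.392 177.984] [0.691 0.086 0.02 ]
side clamp_1 0.78 287 [269.21  164.813] [0.677 0.183 0.02 ]
side clamp_1 0.74 257 [292.915 196.8  ] [ 0.67  -0.022  0.02 ]
side clamp_1 0.74 230 [150.682 190.118] [0.16  0.305 0.02 ]
side clamp_1 0.73 213 [168.806 154.79 ] [0.309 0.459 0.02 ]
side clamp_1 0.55 144 [236.8  212.89] [0.422 0.02  0.02 ]
side rack 0.79 3423 [292.915 179.405] [0.723 0.059 0.02 ]
side spanner 0.71 202 [234.086 210.202] [0.419 0.037 0.02 ]
side screwdriver 0.71 129 [264.09  217.997] [ 0.507 -0.057  0.02 ]
side oil_jar 0.56 221 [264.602 145.19 ] [0.723 0.3   0.02 ]
```

View pics/d.png

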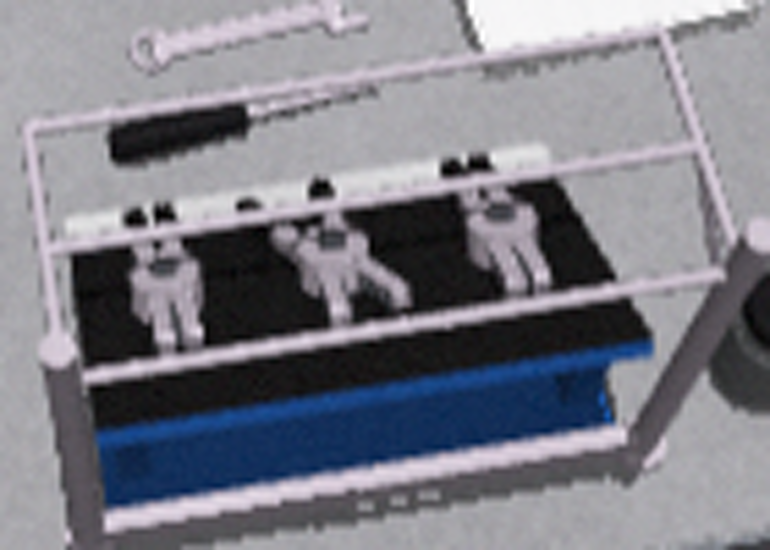

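View pics/e.png

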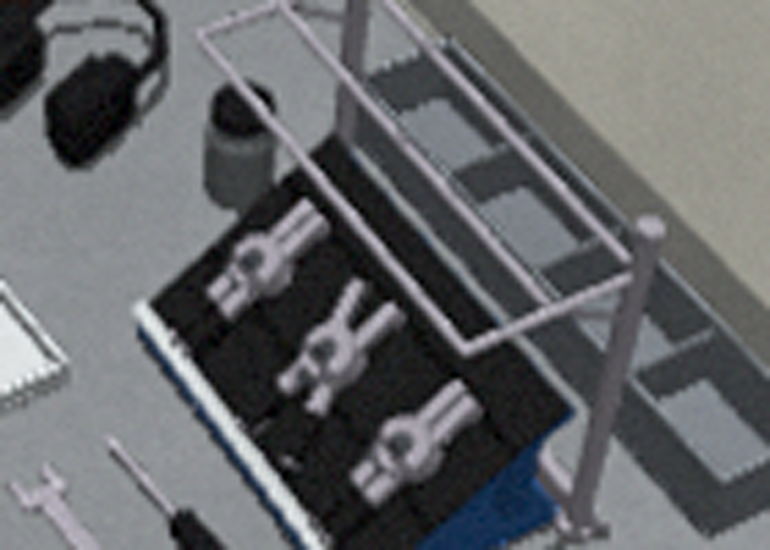

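Run:
```python
from tri import *
import pickle
np.set_printoptions(precision=4,suppress=True)
s,d=pickle.load(open("sd.pkl","rb"))
a=lambda p:np.array(p)/5.5+[223,203]
b=lambda p:np.array(p)/5.5+[223,116]
P={"frodL":((662,32),(200,38)),"frodR":((28,128),(462,352)),
"midR":((50,248),(548,302)),"pivL":((500,208),(258,258)),"pivM":((335,240),(327,354)),"pivR":((165,266),(402,446)),"lipcL":((548,150),(138,306)),"topR":((98,432),(575,408)),"topL":((650,345),(335,135))}
for k,(p,q) in P.items(): print(k,*tri(s,a(p),d,b(q)))
```

```text
frodL [0.625  0.2001 0.2814] 0.005471405181084742
frodR [ 0.6213 -0.1431  0.2808] 0.0017160895566374747
midR [ 0.6924 -0.1398  0.2865] 0.0007365395691278341
pivL [0.6389 0.1284 0.1079] 0.008017246783820377
pivM [0.638  0.027  0.0981] 0.007904054848623138
pivR [ 0.6373 -0.0767  0.1007] 0.005644158888088125
lipcL [0.57   0.1904 0.0281] 0.00519216167770877
topR [ 0.7442 -0.1319  0.1393] 0.005806830755177862
topL [0.7463 0.1865 0.1366] 0.002835266316231572
```

send_rows --deltas '[[[0,0,-0.2],-0.195],[[0,0,-0.2],-0.195],[[0,0,-0.2],-0.195],[[0,0,-0.2],-0.195],[[0,0,-0.2],-0.195]]' --gripper 1

```text
clock: 1.97
tool_pos: [0.2049, 0.6444, 0.4616]
orientation: [-179.3, -0.2, -0.0]
force: [0.4, -0.3, 0.5]
opening: 0.0874
gripper_force: 0.0
```

send_rows --deltas '[[[0.025,0.04,0],0],[[0.05,0.08,0],0],[[0.075,0.12,0],0],[[0.1,0.16,0],0],[[0.125,0.2,0],0]]'

```text
clock: 2.38
tool_pos: [0.3043, 0.4817, 0.4522]
orientation: [-180.0, -0.0, -0.0]
force: [1.1, -0.0, 0.2]
opening: 0.0879
gripper_force: 0.0
```

send_rows --deltas '[[[0.025,0.04,0],0],[[0.05,0.08,0],0],[[0.075,0.12,0],0],[[0.1,0.16,0],0],[[0.125,0.2,0],0]]'

```text
clock: 2.8
tool_pos: [0.4042, 0.3215, 0.4525]
orientation: [-180.0, -0.0, -0.0]
force: [1.1, 0.8, -0.8]
opening: 0.0879
gripper_force: 0.0
```

send_rows --deltas '[[[0.025,0.04,0],0],[[0.05,0.08,0],0],[[0.075,0.12,0],0],[[0.1,0.16,0],0],[[0.125,0.2,0],0]]'

```text
clock: 3.22
tool_pos: [0.5041, 0.1615, 0.4525]
orientation: [-180.0, -0.0, -0.0]
force: [1.6, 1.4, 0.2]
opening: 0.0875
gripper_force: 0.0
```

send_rows --deltas '[[[0.025,0.04,0],0],[[0.05,0.08,0],0],[[0.075,0.12,0],0],[[0.1,0.16,0],0],[[0.125,0.2,0],0]]'

```text
clock: 3.63
tool_pos: [0.6042, 0.0014, 0.4523]
orientation: [-180.0, -0.0, -0.0]
force: [1.0, 0.4, 0.5]
opening: 0.0874
gripper_force: 0.0
```

send_rows --deltas '[[[0.05,0,0],0],[[0.1,0,0],0],[[0.15,0,0],0],[[0.2,0,0],0],[[0.25,0,0],0]]'

```text
clock: 4.05
tool_pos: [0.8051, 0.0027, 0.4521]
orientation: [-180.0, -0.0, -0.1]
force: [1.8, 1.3, 0.9]
opening: 0.0875
gripper_force: 0.0
```

send_rows --deltas '[[[0.05,0,0],0],[[0.1,0,0],0],[[0.15,0,0],0],[[0.2,0,0],0],[[0.25,0,0],0]]'

```text
clock: 4.47
tool_pos: [0.9341, 0.0033, 0.416]
orientation: [179.7, -1.0, -0.0]
force: [0.1, 0.7, -4.1]
opening: 0.0877
gripper_force: 0.0
```

Run:
```python
from h import *
np.set_printoptions(precision=3,suppress=True)
o=ctrl.get_obs();print(o["joint_pos"],o["tool_pos"],o["orientation"])
```

```text
[  12.226   51.777   71.396    0.535 -108.716   77.919] [0.934 0.003 0.416] [179.697  -0.989  -0.028]
```

send_rows --deltas '[[[0.05,0,0],0],[[0.1,0,0],0],[[0.15,0,0],0],[[0.2,0,0],0],[[0.25,0,0],0]]'

```text
clock: 4.88
tool_pos: [0.9691, 0.0034, 0.3849]
orientation: [179.6, -4.0, -0.0]
force: [0.1, -0.4, 0.1]
opening: 0.0877
gripper_force: 0.0
```

Run:
```python
from h import *
np.set_printoptions(precision=3,suppress=True)
o=ctrl.get_obs();print(o["joint_pos"],o["tool_pos"],o["orientation"])
```

```text
[  12.009   54.042   71.689    1.235 -103.765   78.302] [0.969 0.003 0.385] [179.633  -4.043  -0.011]
```

send_rows --deltas '[[[-0.03,0,-0.03],0],[[-0.06,0,-0.06],0],[[-0.09,0,-0.09],0],[[-0.12,0,-0.12],0],[[-0.12,0,-0.12],0]]'

```text
clock: 5.3
tool_pos: [0.8632, 0.0032, 0.485]
orientation: [179.6, -4.7, -0.0]
force: [-1.4, -0.8, 3.0]
opening: 0.0875
gripper_force: 0.0
```

Run:
```python
from h import *
np.set_printoptions(precision=3,suppress=True)
o=ctrl.get_obs();print(o["joint_pos"],o["tool_pos"],o["orientation"])
```

```text
[  13.584   37.697   52.286    1.472 -100.088   76.688] [0.863 0.003 0.485] [179.649  -4.712  -0.028]
```

send_rows --deltas '[[[0.5,0,-0.2],0],[[0.5,0,-0.2],0],[[0.5,0,-0.2],0],[[0.5,0,-0.2],0],[[0.5,0,-0.2],0]]'

```text
clock: 5.72
tool_pos: [0.9226, 0.005, 0.4837]
orientation: [179.4, -6.1, -0.0]
force: [-1.0, 0.6, 1.8]
opening: 0.0875
gripper_force: 0.0
```

send_rows --deltas '[[[0.5,0,-0.2],0],[[0.5,0,-0.2],0],[[0.5,0,-0.2],0],[[0.5,0,-0.2],0],[[0.5,0,-0.2],0]]'

```text
clock: 6.13
tool_pos: [0.9388, 0.0058, 0.4783]
orientation: [179.2, -8.2, 0.0]
force: [-0.1, 0.8, 0.3]
opening: 0.0877
gripper_force: 0.0
```

Run:
```python
from h import *
np.set_printoptions(precision=3,suppress=True)
o=ctrl.get_obs();print(o["joint_pos"],o["tool_pos"],o["orientation"])
```

```text
[  13.02    48.568   71.712    2.723 -105.35    77.849] [0.939 0.006 0.478] [179.183  -8.167   0.028]
```

send_rows --deltas '[[[0.1,0.26,-0.05],0],[[0.1,0.26,-0.05],0],[[0.1,0.26,-0.05],0],[[0.1,0.26,-0.05],0],[[0.1,0.26,-0.05],0]]'

```text
clock: 6.55
tool_pos: [0.9349, -0.152, 0.4807]
orientation: [178.7, -9.8, -0.0]
force: [-0.5, -0.4, 0.0]
opening: 0.0881
gripper_force: 0.0
```

send_rows --deltas '[[[0.5,0.05,-0.25],0],[[0.5,0.05,-0.25],0],[[0.5,0.05,-0.25],0],[[0.5,0.05,-0.25],0],[[0.5,0.05,-0.25],0]]'

```text
clock: 6.97
tool_pos: [0.9406, -0.1381, 0.4952]
orientation: [178.1, -11.9, 0.2]
force: [-0.2, 0.8, -0.2]
opening: 0.0877
gripper_force: 0.0
```

send_rows --deltas '[[[0.5,0,-0.4],0],[[0.5,0,-0.4],0],[[0.5,0,-0.4],0],[[0.5,0,-0.4],0],[[0.5,0,-0.4],0]]'

```text
clock: 7.38
tool_pos: [0.9235, -0.1158, 0.5434]
orientation: [177.6, -14.1, 0.2]
force: [-0.1, 0.1, 0.2]
opening: 0.0875
gripper_force: 0.0
```

Run:
```python
from h import *
np.set_printoptions(precision=3,suppress=True)
o=ctrl.get_obs();print(o["joint_pos"],o["tool_pos"],o["orientation"])
```

```text
[   6.016   44.853   71.697    3.881 -103.057   85.259] [ 0.923 -0.116  0.543] [177.61  -14.061   0.236]
```

send_rows --deltas '[[[0.05,-0.3,0],0],[[0.05,-0.3,0],0],[[0.05,-0.3,0],0],[[0.05,-0.3,0],0],[[0.05,-0.3,0],0]]'

```text
clock: 7.8
tool_pos: [0.9409, 0.0873, 0.5291]
orientation: [177.6, -14.7, 0.2]
force: [0.8, 0.1, 0.6]
opening: 0.0874
gripper_force: 0.0
```

send_rows --deltas '[[[0.15,-0.3,0],0],[[0.15,-0.3,0],0],[[0.15,-0.3,0],0],[[0.15,-0.3,0],0],[[0.15,-0.3,0],0]]'

```text
clock: 8.22
tool_pos: [0.9493, 0.2348, 0.4939]
orientation: [177.8, -16.4, 0.4]
force: [-0.6, 0.2, -0.7]
opening: 0.0877
gripper_force: 0.0
```

send_rows --deltas '[[[0.5,-0.12,-0.3],0],[[0.5,-0.12,-0.3],0],[[0.5,-0.12,-0.3],0],[[0.5,-0.12,-0.3],0],[[0.5,-0.12,-0.3],0]]'

```text
clock: 8.63
tool_pos: [0.9374, 0.2348, 0.533]
orientation: [178.1, -18.8, 0.3]
force: [-0.3, 0.5, -0.0]
opening: 0.0878
gripper_force: 0.0
```

send_rows --deltas '[[[0.5,-0.12,-0.3],0],[[0.5,-0.12,-0.3],0],[[0.5,-0.12,-0.3],0],[[0.5,-0.12,-0.3],0],[[0.5,-0.12,-0.3],0]]'

```text
clock: 9.05
tool_pos: [0.9242, 0.2409, 0.5667]
orientation: [178.3, -20.9, 0.5]
force: [-0.3, -0.1, 0.1]
opening: 0.0877
gripper_force: 0.0
```

Run:
```python
from h import *
np.set_printoptions(precision=3,suppress=True)
o=ctrl.get_obs();print(o["joint_pos"],o["tool_pos"],o["orientation"])
```

```text
[ 29.815  45.593  71.666  11.695 -98.308  63.842] [0.924 0.241 0.567] [178.299 -20.889   0.46 ]
```

send_rows --deltas '[[[0.5,-0.15,-0.2],0],[[0.5,-0.15,-0.2],0],[[0.5,-0.15,-0.2],0],[[0.5,-0.15,-0.2],0],[[0.5,-0.15,-0.2],0]]'

```text
clock: 9.47
tool_pos: [0.9248, 0.2549, 0.5795]
orientation: [178.5, -23.0, 0.6]
force: [-0.3, 0.7, -0.6]
opening: 0.0874
gripper_force: 0.0
```

send_rows --deltas '[[[0.5,-0.15,-0.2],0],[[0.5,-0.15,-0.2],0],[[0.5,-0.15,-0.2],0],[[0.5,-0.15,-0.2],0],[[0.5,-0.15,-0.2],0]]'

```text
clock: 9.88
tool_pos: [0.9225, 0.2666, 0.5981]
orientation: [178.9, -25.3, 0.6]
force: [-0.5, 0.2, -0.5]
opening: 0.0876
gripper_force: 0.0
```

send_rows --deltas '[[[0.5,-0.15,-0.2],0],[[0.5,-0.15,-0.2],0],[[0.5,-0.15,-0.2],0],[[0.5,-0.15,-0.2],0],[[0.5,-0.15,-0.2],0]]'

```text
clock: 10.3
tool_pos: [0.9179, 0.2771, 0.6188]
orientation: [179.2, -27.6, 0.6]
force: [-0.8, 0.6, -0.2]
opening: 0.0877
gripper_force: 0.0
```

send_rows --deltas '[[[0.5,-0.15,-0.2],0],[[0.5,-0.15,-0.2],0],[[0.5,-0.15,-0.2],0],[[0.5,-0.15,-0.2],0],[[0.5,-0.15,-0.2],0]]'

```text
clock: 10.72
tool_pos: [0.911, 0.2865, 0.6419]
orientation: [179.6, -29.8, 0.7]
force: [-0.3, -0.8, -0.4]
opening: 0.0877
gripper_force: 0.0
```

send_rows --deltas '[[[0.5,-0.15,-0.2],0],[[0.5,-0.15,-0.2],0],[[0.5,-0.15,-0.2],0],[[0.5,-0.15,-0.2],0],[[0.5,-0.15,-0.2],0]]'

```text
clock: 11.13
tool_pos: [0.902, 0.2947, 0.6669]
orientation: [180.0, -32.1, 0.7]
force: [0.2, 0.7, -0.1]
opening: 0.0878
gripper_force: 0.0
```

send_rows --deltas '[[[0.5,-0.1,-0.2],0],[[0.5,-0.1,-0.2],0],[[0.5,-0.1,-0.2],0],[[0.5,-0.1,-0.2],0],[[0.5,-0.1,-0.2],0]]'

```text
clock: 11.55
tool_pos: [0.8932, 0.2878, 0.6966]
orientation: [-179.6, -34.3, 0.6]
force: [0.2, -0.7, 0.0]
opening: 0.0875
gripper_force: 0.0
```

```bash
cat > go.py <<'E'
from h import *
from scipy.spatial.transform import Rotation as Ro
np.set_printoptions(precision=4,suppress=True)
def Rm(e): return Ro.from_euler("xyz",e,degrees=True).as_matrix()
def plan(pts,e=None,p=None,turns=None):
    "world waypoints -> tool shares per call, from pose (p,e) or the state"
    o=ctrl.get_obs(); e=o["orientation"] if e is None else e; p=o["tool_pos"] if p is None else np.array(p)
    R=Rm(e); print("at",o["clock"],o["tool_pos"],o["orientation"],o["joint_pos"])
    for i,w in enumerate(pts):
        w=np.array(w); d=w-p; print("->",w,"share",R.T@d/.8,"mm",round(np.linalg.norm(d)*1e3)); p=w
        if turns: R=R@Ro.from_euler("z",turns[i]*90,degrees=True).as_matrix()
    return R
E
python3 - <<'E'
from go import *
o=ctrl.get_obs();p=o["tool_pos"]
a=np.array([.50,.128,.52])
pts=[p+(a-p)*k/3 for k in (1,2,3)]+[[.49,.128,.42],[.48,.128,.33]]
R=plan(pts,turns=[.4]*5); print(Ro.from_matrix(R).as_euler("xyz",degrees=True),"zaxis",R[:,2])
E
```

```text
at 11.55 [0.8932 0.2878 0.6966] [-179.6294  -34.3257    0.6315] [ 35.2498  39.9896  71.671   18.3744 -92.0455  61.0532]
-> [0.7621 0.2345 0.6378] share [-0.1774  0.0646 -0.0324] mm 153
-> [0.6311 0.1813 0.5789] share [-0.1056  0.1565 -0.0324] mm 153
-> [0.5   0.128 0.52 ] share [ 0.0066  0.1887 -0.0324] mm 153
-> [0.49  0.128 0.42 ] share [0.0254 0.0767 0.0962] mm 100
-> [0.48  0.128 0.33 ] share [0.0599 0.043  0.0859] mm 91
[ 179.6294   34.3257 -179.3685] zaxis [ 0.5638  0.0127 -0.8258]
```

send_rows --deltas '[[[-0.0355,0.0129,-0.0065],0.079],[[-0.071,0.0258,-0.013],0.158],[[-0.1064,0.0388,-0.0194],0.237],[[-0.1419,0.0517,-0.0259],0.316],[[-0.1774,0.0646,-0.0324],0.395]]'

```text
clock: 11.97
tool_pos: [0.7694, 0.2375, 0.639]
orientation: [-162.4, -29.9, -31.2]
force: [0.5, 0.4, 2.3]
opening: 0.0876
gripper_force: 0.0
```

send_rows --deltas '[[[-0.0211,0.0313,-0.0065],0.079],[[-0.0422,0.0626,-0.013],0.158],[[-0.0634,0.0939,-0.0194],0.237],[[-0.0845,0.1252,-0.0259],0.316],[[-0.1056,0.1565,-0.0324],0.395]]'

```text
clock: 12.38
tool_pos: [0.6464, 0.1622, 0.587]
orientation: [-148.6, -14.6, -66.3]
force: [1.1, 0.0, 1.0]
opening: 0.0875
gripper_force: 0.0
```

send_rows --deltas '[[[0.0013,0.0377,-0.0065],0.079],[[0.0026,0.0755,-0.013],0.158],[[0.004,0.1132,-0.0194],0.237],[[0.0053,0.151,-0.0259],0.316],[[0.0066,0.1887,-0.0324],0.395]]'

```text
clock: 12.8
tool_pos: [0.5245, 0.0863, 0.5338]
orientation: [-146.0, 5.0, -96.2]
force: [-0.5, 0.5, 0.1]
opening: 0.0876
gripper_force: 0.0
```

send_rows --deltas '[[[0.0051,0.0153,0.0192],0.079],[[0.0102,0.0307,0.0385],0.158],[[0.0152,0.046,0.0577],0.237],[[0.0203,0.0614,0.077],0.316],[[0.0254,0.0767,0.0962],0.395]]'

```text
clock: 13.22
tool_pos: [0.5163, 0.0759, 0.4343]
orientation: [-154.0, 23.3, -127.8]
force: [0.1, -0.4, -0.4]
opening: 0.0877
gripper_force: 0.0
```

send_rows --deltas '[[[0,0,0],0.079],[[0,0,0],0.158],[[0,0,0],0.237],[[0,0,0],0.316],[[0,0,0],0.395]]'

```text
clock: 13.63
tool_pos: [0.5166, 0.076, 0.435]
orientation: [-173.3, 33.7, -166.7]
force: [0.6, 0.4, 0.4]
opening: 0.0875
gripper_force: 0.0
```

Run:
```python
from go import *
o=ctrl.get_obs();print(o["tool_pos"],o["orientation"],o["joint_pos"])
s=shot("wrist","w.png");K,R,t=cam(s);print(-R.T@t,R[2])
for n in ("scene","side","wrist"):
  s=shot(n) if n!="wrist" else s
  for b in ctrl.cut_out(s,"clamp_1"): print(n,round(b["conf"],2),b["pixels"].sum(),np.array(b["xy"])*[512,384])
```

```text
[0.5166 0.076  0.435 ] [-173.2517   33.7306 -166.7412] [  40.2467  -15.3668  -37.7443   30.7374  -43.9867 -136.9728]
[0.4    0.0597 0.4675] [ 0.78    0.0692 -0.6219]
scene 0.83 269 [371.8144 165.8112]
scene 0.63 291 [280.8832 249.792 ]
scene 0.6 47 [340.3776 144.384 ]
scene 0.59 278 [314.3168 243.6864]
scene 0.58 287 [252.8768 255.8976]
side 0.85 279 [293.5808 196.1856]
side 0.79 400 [280.1152 179.2128]
side 0.79 222 [170.8032 153.6   ]
side 0.61 260 [151.7056 189.0816]
side 0.57 295 [266.5984 164.3136]
wrist 0.85 279 [293.5808 196.1856]
wrist 0.79 400 [280.1152 179.2128]
wrist 0.79 222 [170.8032 153.6   ]
wrist 0.61 260 [151.7056 189.0816]
wrist 0.57 295 [266.5984 164.3136]
```

View pics/w.png

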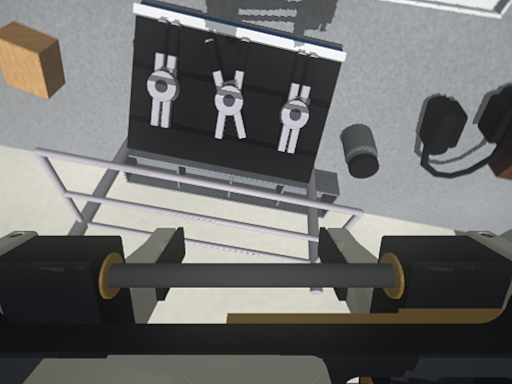

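Run:
```python
from go import *
import pickle
s,d=pickle.load(open("sd.pkl","rb")); w=ctrl.snapshot("wrist")
a=lambda p:np.array(p)/5.5+[223,203]
b=lambda p:np.array(p)/5.5+[223,116]
V={"L":((500,208),(258,258),(295,115)),"M":((335,240),(327,354),(229,99)),"R":((165,266),(402,446),(162,86))}
n=np.array([-np.sin(np.radians(35)),0,np.cos(np.radians(35))])
for k,(p,q,r) in V.items():
    A=np.zeros((3,3));B=np.zeros(3)
    rs=[ray(s,a(p)),ray(d,b(q)),ray(w,r)]
    for o,u in rs:
        M=np.eye(3)-np.outer(u,u);A+=M;B+=M@o
    X=np.linalg.solve(A,B)
    res=[np.linalg.norm((np.eye(3)-np.outer(u,u))@(X-o))*1e3 for o,u in rs]
    print(k,"boss top",X,"res mm",np.round(res,1),"underside",X-.026*n)
    o,u=rs[2]; c=np.array([.656,0,.083])+.026*n; print("  wrist on boss-top plane",o+u*((c-o)@n)/(u@n))
R=Rm(ctrl.get_obs()["orientation"]);print("tool z",R[:,2]); R2=R@Ro.from_euler("z",12.7,degrees=True).as_matrix();print(R2)
# lip & slope line check: corners in wrist image
for nm,px in {"lipL":(346,50),"lipR":(136,4),"topR":(128,150),"topL":(310,185)}.items():
    print(nm,atz(w,px,.145 if "top" in nm else .04))
for nm,px in {"rodR":(40,151),"rodL":(360,211)}.items(): print(nm,atz(w,px,.282))
```

```text
L boss top [0.6387 0.1306 0.1061] res mm [3.2 5.2 2.5] underside [0.6536 0.1306 0.0848]
  wrist on boss-top plane [0.6399 0.1336 0.1035]
M boss top [0.6386 0.0272 0.0989] res mm [3.8 4.2 1.3] underside [0.6535 0.0272 0.0776]
  wrist on boss-top plane [0.6379 0.0282 0.102 ]
R boss top [ 0.6385 -0.076   0.1015] res mm [2.8 3.4 2.4] underside [ 0.6534 -0.076   0.0802]
  wrist on boss-top plane [ 0.6396 -0.0742  0.1032]
tool z [ 0.5635  0.0121 -0.826 ]
[[-0.826   0.0101  0.5635]
 [ 0.0205  0.9997  0.0121]
 [-0.5633  0.0216 -0.826 ]]
lipL [0.5561 0.1858 0.04  ]
lipR [ 0.5609 -0.1236  0.04  ]
topR [ 0.7484 -0.1289  0.145 ]
topL [0.7462 0.1945 0.145 ]
rodR [ 0.628  -0.1446  0.282 ]
rodL [0.6254 0.205  0.282 ]
```

Run:
```python
from go import *
plan([[.5303,.1304,.2625]])
```

```text
at 13.9833 [0.5169 0.0764 0.4349] [-172.9052   33.6571 -166.1132] [  40.2559  -15.3233  -37.7296   30.7445  -43.9717 -136.4682]
-> [0.5303 0.1304 0.2625] share [0.0924 0.0855 0.1882] mm 181
```

send_rows --deltas '[[[0.0185,0.0171,0.0376],0.03],[[0.037,0.0342,0.0753],0.06],[[0.0554,0.0513,0.1129],0.09],[[0.0739,0.0684,0.1506],0.12],[[0.0924,0.0855,0.1882],0.145]]'

```text
clock: 14.4
tool_pos: [0.5166, 0.1059, 0.2714]
orientation: [177.8, 32.5, -179.1]
force: [-34.0, -0.2, -42.4]
opening: 0.0875
gripper_force: 0.0
```

Run:
```python
from go import *
R=plan([[.6148,.1304,.1386]]);print(R)
```

```text
at 14.4 [0.5166 0.1059 0.2714] [ 177.8294   32.543  -179.1356] [  30.7036   -6.6427  -58.2937   58.7799  -15.9228 -173.3394]
-> [0.6148 0.1304 0.1386] share [-0.0146  0.0209  0.2071] mm 167
[[-0.8429 -0.0354  0.5369]
 [-0.0127  0.9989  0.046 ]
 [-0.5379  0.0319 -0.8424]]
```

send_rows --deltas '[[[-0.003,0.004,0.02],0],[[-0.006,0.008,0.04],0],[[-0.009,0.012,0.06],0],[[-0.011,0.016,0.08],0],[[-0.012,0.017,0.1],0]]'

```text
clock: 14.82
tool_pos: [0.5443, 0.0934, 0.2368]
orientation: [176.5, 30.2, -179.1]
force: [-0.3, 0.2, -0.7]
opening: 0.0879
gripper_force: 0.0
```

Run:
```python
from go import *
o=ctrl.get_obs();z=Rm(o["orientation"])[:,2];print(o["force"],o["moment"])
R=plan([np.array([.641,.131,.0997])-.047*z]);print(R)
```

```text
[-0.2618  0.1577 -0.7478] [-0.1962  1.4998 -0.0617]
at 14.8167 [0.5443 0.0934 0.2368] [ 176.5343   30.2354 -179.092 ] [  22.2832   -1.2024  -58.2097   65.2374   -8.0336 -173.5311]
-> [0.6174 0.1278 0.1402] share [-0.0188  0.0324  0.1529] mm 126
[[-0.8639 -0.0463  0.5016]
 [-0.0137  0.9976  0.0684]
 [-0.5036  0.0522 -0.8624]]
```

```bash
cat > kin.py <<'E'
import numpy as np
from scipy.spatial.transform import Rotation as Ro
from scipy.optimize import least_squares
D=np.array([ # j1..j6, p, rpy
[88.93,20.593,.634,-.022,-70.138,-16.508,.204,.643,.291,179.901,-.008,-17.586],
[12.226,51.777,71.396,.535,-108.716,77.919,.934,.003,.416,179.697,-.989,-.028],
[12.009,54.042,71.689,1.235,-103.765,78.302,.969,.003,.385,179.633,-4.043,-.011],
[13.584,37.697,52.286,1.472,-100.088,76.688,.863,.003,.485,179.649,-4.712,-.028],
[13.02,48.568,71.712,2.723,-105.35,77.849,.939,.006,.478,179.183,-8.167,.028],
[6.016,44.853,71.697,3.881,-103.057,85.259,.923,-.116,.543,177.61,-14.061,.236],
[29.815,45.593,71.666,11.695,-98.308,63.842,.924,.241,.567,178.299,-20.889,.46],
[35.2498,39.9896,71.671,18.3744,-92.0455,61.0532,.8932,.2878,.6966,-179.6294,-34.3257,.6315],
[40.2467,-15.3668,-37.7443,30.7374,-43.9867,-136.9728,.5166,.076,.435,-173.2517,33.7306,-166.7412],
[30.7036,-6.6427,-58.2937,58.7799,-15.9228,-173.3394,.5166,.1059,.2714,177.8294,32.543,-179.1356],
[22.2832,-1.2024,-58.2097,65.2374,-8.0336,-173.5311,.5443,.0934,.2368,176.5343,30.2354,-179.092]])
R0=Ro.from_matrix(np.array([[0,0,1],[0,1,0],[-1,0,0]]).astype(float)) # tool z along forearm x
def fk(q,P,off=0.):
    e=lambda a,x:Ro.from_euler(a,x,degrees=True)
    a1,o1,d1,L2,a3,L4,L6,o6=P[:8]
    R=e("z",q[0]); p=R.apply([a1,o1,d1])
    R=R*e("y",q[1]); p=p+R.apply([0,0,L2])
    R=R*e("y",-q[2]); p=p+R.apply([L4,o6,a3])
    R=R*e("x",P[8]*q[3])*e("y",-q[4])*e("x",P[9]*q[5]); p=p+R.apply([L6,0,0])
    return p,R*R0*e("z",P[10])
def fit():
    best=None
    for s4 in(1,-1):
      for s6 in(1,-1):
        for o in(0,90,180,270):
          c=np.array([s4,s6,o])
          f=lambda x:np.concatenate([np.r_[(lambda t:np.r_[(t[0]-d[6:9])*10,(t[1].inv()*Ro.from_euler("xyz",d[9:],degrees=True)).as_rotvec()])(fk(d[:6],np.r_[x,c]))] for d in D])
          r=least_squares(f,[.1,-.19,.4,.4,.03,.4,.2,0])
          if best is None or r.cost<best[0]: best=(r.cost,np.r_[r.x,c],r.fun)
    return best
LO=np.array([-176.03,-82.01,-58.28,-173.87,-174.79,-173.66]);HI=np.array([176.03,121.73,71.71,95.51,-.11,173.66])
def ik(p,R,P,q0):
    f=lambda q:(lambda t:np.r_[(t[0]-p)*10,(t[1].inv()*R).as_rotvec()])(fk(q,P))
    r=least_squares(f,np.clip(q0,LO+.1,HI-.02),bounds=(LO,HI)); return r.x,r.fun
if __name__=="__main__":
    c,P,fun=fit(); np.save("P.npy",P); np.set_printoptions(precision=4,suppress=True); print(c,P); print(fun.reshape(-1,6))
E
python3 kin.py
```

```text
1.559472278541621 [  0.0811  -0.4982   0.1953   0.605    0.0785   0.3883   0.3419   0.3323
  -1.      -1.     270.    ]
[[-0.2553  0.3889  0.6987 -0.      0.      0.    ]
 [-0.1746  0.2283  0.1598  0.     -0.     -0.    ]
 [-0.1336  0.2343  0.1691 -0.     -0.      0.    ]
 [-0.1144  0.2327  0.2193  0.      0.     -0.    ]
 [-0.1427  0.2155  0.0393 -0.      0.     -0.    ]
 [-0.0821  0.2299 -0.0491 -0.      0.     -0.    ]
 [-0.0152  0.1746 -0.2658 -0.      0.      0.    ]
 [ 0.1525  0.1926 -0.495  -0.     -0.      0.    ]
 [ 0.1969  0.0167 -0.1404 -0.     -0.      0.    ]
 [ 0.213  -0.7264 -0.1907 -0.     -0.     -0.    ]
 [ 0.0997 -0.9237 -0.145  -0.     -0.      0.    ]]
```

```bash
python3 - <<'E'
s=open("kin.py").read()
s=s.replace("P[8]","P[-3]").replace("P[9]","P[-2]").replace("P[10]","P[-1]")
s=s.replace("p=p+R.apply([L6,0,0])","p=p+R.apply([L6,0,0])+(R*R0*e('z',P[-1])).apply([P[8],P[9],0])+np.r_[P[10],P[11],0]")
s=s.replace("[.1,-.19,.4,.4,.03,.4,.2,0])","[.1,-.19,.4,.4,.03,.4,.2,0,0,0,0,0])")
open("kin.py","w").write(s)
E
python3 kin.py
```

```text
0.660398784977553 [ -0.0754  -1.0835   0.104    0.7335   0.095    0.4418   0.3714   0.9059
  -0.0274   0.064    0.0469   0.0624  -1.      -1.     270.    ]
[[-0.1332 -0.071   0.6686 -0.      0.      0.    ]
 [-0.0547  0.0729  0.082   0.     -0.     -0.    ]
 [ 0.043   0.0875  0.0219 -0.     -0.      0.    ]
 [-0.1621  0.0291  0.3062  0.      0.     -0.    ]
 [-0.0479  0.041   0.0181 -0.      0.     -0.    ]
 [-0.0537  0.0573  0.0124 -0.      0.     -0.    ]
 [ 0.1522 -0.0725 -0.2504 -0.      0.      0.    ]
 [ 0.3357 -0.1325 -0.4024 -0.     -0.      0.    ]
 [-0.0041  0.3633 -0.0182 -0.     -0.      0.    ]
 [ 0.0319 -0.1874 -0.224  -0.     -0.     -0.    ]
 [-0.1071 -0.1877 -0.214  -0.     -0.      0.    ]]
```

```bash
python3 - <<'E'
s=open("kin.py").read()
s=s.replace("""R=R*e("x",P[-3]*q[3])*e("y",-q[4])*e("x",P[-2]*q[5]);""","""R=R*e("x",P[-3]*q[3]); p=p+R.apply([0,P[10],P[11]]); R=R*e("y",-q[4]); p=p+R.apply([0,0,P[9]]); R=R*e("x",P[-2]*q[5]);""")
s=s.replace("+(R*R0*e('z',P[-1])).apply([P[8],P[9],0])+np.r_[P[10],P[11],0]","")
open("kin.py","w").write(s)
E
python3 kin.py
```

```text
4.4411490601659347e-05 [  0.0002  -0.7642   0.199    0.6014  -0.0005   0.4637   0.3123   0.7645
   0.      -0.0004  -0.1923   0.0003  -1.      -1.     270.    ]
[[-0.0011 -0.001   0.001  -0.      0.      0.    ]
 [ 0.0003  0.0016 -0.0001  0.     -0.     -0.    ]
 [ 0.0002  0.0024 -0.0013 -0.     -0.      0.    ]
 [ 0.001   0.0001 -0.0007  0.      0.     -0.    ]
 [-0.0026 -0.004   0.0023 -0.      0.     -0.    ]
 [ 0.0035  0.0005  0.0035 -0.      0.     -0.    ]
 [ 0.0007 -0.0022 -0.0036 -0.      0.      0.    ]
 [-0.0014 -0.0006 -0.0005 -0.     -0.      0.    ]
 [ 0.0002 -0.0003 -0.0007 -0.     -0.      0.    ]
 [ 0.0001  0.0005 -0.0003 -0.     -0.     -0.    ]
 [-0.      0.0004  0.0002 -0.     -0.      0.    ]]
```

```bash
cat > srch.py <<'E'
from kin import *
P=np.load("P.npy"); rng=np.random.default_rng(0)
def pose(g,tilt,h,s=0,roll=0):
    R=Ro.from_euler("y",-tilt,degrees=True)*Ro.from_euler("x",180,degrees=True)
    if h: R=R*Ro.from_euler("z",180,degrees=True)
    return np.array(g)-(.047+s)*R.as_matrix()[:,2],R
def sols(g,tilt,h,s=0,n=40):
    p,R=pose(g,tilt,h,s); out=[]
    for _ in range(n):
        q,f=ik(p,R,P,rng.uniform(LO,HI))
        if np.abs(f).max()<2e-3 and not any(np.abs(q-o).max()<3 for o in out): out.append(q)
    return out
if __name__=="__main__":
    np.set_printoptions(precision=0,suppress=True)
    G={"L":[.641,.131,.0997],"M":[.641,.0275,.0997],"R":[.641,-.0755,.0997],"trayN":[.40,.30,.025],"dish":[.43,-.293,.025]}
    for k,g in G.items():
        for h in(0,1):
            for tilt,s in ((35,0),(35,.1),(20,0),(0,0)):
                print(k,h,tilt,s,*[q.round() for q in sols(g,tilt,h,s,16)])
E
time python3 srch.py
```

```text
L 0 35 0
L 0 35 0.1
L 0 20 0 [ 31.  17. -42.  37. -17.  25.]
L 0 0 0 [ 29.  25. -12.  -0. -52.  61.]
L 1 35 0
L 1 35 0.1
L 1 20 0 [  31.   17.  -42.   37.  -17. -155.]
L 1 0 0 [  29.   25.  -12.   -0.  -52. -119.]
M 0 35 0
M 0 35 0.1
M 0 20 0 [ 22.  16. -41.  28. -16.  42.]
M 0 0 0 [ 20.  24. -14.  -0. -52.  70.]
M 1 35 0
M 1 35 0.1
M 1 20 0 [  22.   16.  -41.   28.  -16. -138.]
M 1 0 0 [  20.   24.  -14.   -0.  -52. -110.]
R 0 35 0
R 0 35 0.1
R 0 20 0 [ 13.  16. -36.  13. -19.  65.]
R 0 0 0 [ 11.  25. -13.   0. -52.  79.]
R 1 35 0
R 1 35 0.1
R 1 20 0 [  13.   16.  -36.   13.  -19. -115.]
R 1 0 0 [  11.   25.  -13.    0.  -52. -101.]
trayN 0 35 0
trayN 0 35 0.1
trayN 0 20 0
trayN 0 0 0 [ 59.  19. -36.  -0. -35.  31.]
trayN 1 35 0
trayN 1 35 0.1
trayN 1 20 0
trayN 1 0 0 [  59.   19.  -36.   -0.  -35. -149.]
dish 0 35 0
dish 0 35 0.1 [-37.   3. -36. -45. -29. 162.]
dish 0 20 0 [-19.  16. -38. -20. -18. 127.]
dish 0 0 0 [-13.  21. -34.   0. -36. 103.]
dish 1 35 0 [-37.  16. -32. -59. -24.  -1.]
dish 1 35 0.1 [-37.   3. -36. -45. -29. -18.]
dish 1 20 0 [-19.  16. -38. -20. -18. -53.]
dish 1 0 0 [-13.  21. -34.  -0. -36. -77.]
real	0m10.716s
user	0m11.204s
sys	0m0.061s
```

```bash
cat > feas.py <<'E'
from srch import *
def best(g,tilt,h,s,seeds):
    p,R=pose(g,tilt,h,s); r=None
    for q0 in seeds:
        q,f=ik(p,R,P,q0); m=np.abs(f).max()
        if r is None or m<r[0]: r=(m,q)
    return r
if __name__=="__main__":
    np.set_printoptions(precision=0,suppress=True)
    S={"L":([.641,.131,.0997],[31,17,-42,37,-17,-155]),"M":([.641,.0275,.0997],[22,16,-41,28,-16,-138]),"R":([.641,-.0755,.0997],[13,16,-36,13,-19,-115])}
    for k,(g,q0) in S.items():
        q0=np.array(q0,float)
        for tilt in (20,23,26,29,32,35):
            row=[]
            for s in (0,.04,.08,.12,.16):
                m,q=best(g,tilt,1,s,[q0,np.array([0,5,-40,-60,-20,-60.]),np.array([40,5,-40,60,-20,-160.])]+[rng.uniform(LO,HI) for _ in range(6)])
                row.append(str(q.round()) if m<2e-3 else "-")
            print(k,tilt,*row)
E
time python3 feas.py
```

```text
L 20 [  31.   17.  -42.   37.  -17. -155.] [  34.   13.  -39.   28.  -24. -148.] [  35.    9.  -36.   23.  -30. -144.] [  37.    6.  -34.   21.  -35. -142.] [  38.    3.  -32.   19.  -41. -141.]
L 23 - [  31.   12.  -46.   44.  -17. -162.] [  35.    8.  -42.   33.  -24. -154.] [  37.    4.  -40.   28.  -30. -149.] [  39.    1.  -37.   25.  -36. -147.]
L 26 - [ 20.  10. -53.  79.  -9. 173.] [  32.    7.  -49.   50.  -18. -167.] [  36.    3.  -46.   38.  -25. -159.] [  40.   -1.  -43.   32.  -32. -155.]
L 29 - - - [  33.    1.  -52.   54.  -19. -172.] [  39.   -3.  -49.   43.  -27. -164.]
L 32 - - - [ 23.   0. -58.  81. -12. 169.] -
L 35 - - - - -
M 20 [  22.   16.  -41.   28.  -16. -138.] [  24.   12.  -38.   21.  -23. -132.] [  25.    8.  -36.   18.  -29. -129.] [  26.    4.  -34.   15.  -34. -128.] [  27.    1.  -32.   14.  -40. -126.]
M 23 [  1.  14. -53.  95.  -0. 174.] [  22.   10.  -45.   34.  -15. -144.] [  25.    6.  -42.   26.  -22. -137.] [  27.    3.  -39.   21.  -29. -134.] [  28.   -1.  -37.   19.  -35. -132.]
M 26 - - [  22.    5.  -49.   40.  -15. -150.] [  26.    1.  -
[... 366 characters left out ...]
10.] [  15.    2.  -29.    8.  -41. -110.]
R 23 [  12.   15.  -42.   25.  -11. -125.] [  13.   11.  -39.   17.  -18. -118.] [  14.    7.  -37.   13.  -24. -115.] [  15.    3.  -35.   12.  -30. -114.] [  15.   -1.  -33.   10.  -35. -113.]
R 26 - [  11.   10.  -47.   33.   -9. -132.] [  14.    6.  -43.   21.  -17. -122.] [  15.    2.  -40.   16.  -24. -119.] [  16.   -3.  -38.   14.  -30. -117.]
R 29 - - [   9.    4.  -52.   41.   -7. -139.] [  14.    0.  -47.   25.  -17. -126.] [  16.   -4.  -44.   20.  -24. -122.]
R 32 - - - [   8.   -1.  -56.   47.   -6. -144.] [  15.   -6.  -50.   29.  -17. -131.]
R 35 - - - - [   9.   -7.  -58.   49.   -6. -146.]
real	0m15.061s
user	0m15.447s
sys	0m0.082s
```

```bash
cat > sim.py <<'E'
from srch import *
VM=np.array([136.94,136.94,172.46,180,180,180])*.7/12
def step(q,pt,Rt,w,tr=True):
    p,R=fk(q,P); d=pt-p; n=np.linalg.norm(d)
    if n>.0417: d*=.0417/n
    v=(R.inv()*Rt).as_rotvec(); m=np.linalg.norm(v)
    if m>np.radians(7.16): v*=np.radians(7.16)/m
    pt=p+d; Rt=R*Ro.from_rotvec(v)
    f=lambda x:(lambda t:np.r_[(t[0]-pt)*w,(t[1].inv()*Rt).as_rotvec()])(fk(x,P))
    lo,hi=np.maximum(LO,q-VM),np.minimum(HI,q+VM); hi=np.maximum(hi,lo+.01)
    return least_squares(f,np.clip(q,lo+1e-3,hi-1e-3),bounds=(lo,hi),xtol=1e-6,ftol=1e-6,max_nfev=30).x
def call(q,rows,w=3.):
    p0,R0_=fk(q,P)
    for sh,tn in rows:
        q=step(q,p0+R0_.apply(np.array(sh)*.8),R0_*Ro.from_euler("z",tn*90,degrees=True),w)
    return q
def show(q):
    p,R=fk(q,P); return p.round(3),R.as_euler("xyz",degrees=True).round(1),R.as_matrix()[:,2].round(3),q.round(0)
E
python3 - <<'E'
from sim import *
q8=D[8,:6]; A=[([.0185*k,.0171*k,.0376*k],.03*k) for k in range(1,6)]
B=[([-.003*4*k/5,.004*k*.85,.02*k],0) for k in range(1,6)]
C=[([.5,-.1,-.2],0)]*5; q7=D[6,:6]
E1=[([.5,-.15,-.2],0)]*5
for w in (1,2,3,5,8,12):
    a=call(q8,A,w); b=call(D[9,:6],B,w); c=call(q7,E1,w)
    print(w,show(a)[:2],show(b)[:2],show(c)[:2])
print("meas",D[9,6:],D[10,6:],"[.9248,.2549,.5795] [178.5,-23,.6]")
E
```

```text
1 (array([0.537, 0.116, 0.293]), array([177.5,  33.1, 177.4])) (array([0.571, 0.113, 0.251]), array([ 177.7,   31.2, -178.9])) (array([0.919, 0.252, 0.575]), array([178.4, -21.6,   0.5]))
2 (array([0.534, 0.123, 0.279]), array([177.4,  31.8, 177.9])) (array([0.57 , 0.119, 0.231]), array([ 177.6,   29.4, -178.5])) (array([0.929, 0.255, 0.582]), array([178.6, -23.8,   0.5]))
3 (array([0.532, 0.127, 0.272]), array([177.4,  31.1, 178.1])) (array([0.569, 0.121, 0.222]), array([ 177.5,   28.5, -178.4])) (array([0.944, 0.259, 0.594]), array([179.1, -27.4,   0.6]))
5 (array([0.531, 0.129, 0.267]), array([177.3,  30.7, 178.3])) (array([0.568, 0.122, 0.215]), array([ 177.5,   27.9, -178.3])) (array([0.997, 0.276, 0.638]), array([-179.3,  -40.1,    0.7]))
8 (array([0.531, 0.13 , 0.264]), array([177.3,  30.5, 178.3])) (array([0.568, 0.123, 0.212]), array([ 177.5,   27.6, -178.3])) (array([1.036, 0.289, 0.671]), array([-177.9,  -49.4,    0.3]))
12 (array([0.53 , 0.131, 0.264]), array([177.3,  30.4, 178.3])) (array([0.567, 0.123, 0.211]), array([ 177.5,   27.5, -178.3])) (array([1.054, 0.294, 0.686]), array([-177.1,  -53.9,    0. ]))
meas [ 5.166000e-01  1.059000e-01  2.714000e-01  1.778294e+02  3.254300e+01
 -1.791356e+02] [ 5.443000e-01  9.340000e-02  2.368000e-01  1.765343e+02  3.023540e+01
 -1.790920e+02] [.9248,.2549,.5795] [178.5,-23,.6]
```

```bash
cat > s1.py <<'E'
from sim import *
q0=D[10,:6]; rng=np.random.default_rng(1); res=[]
for i in range(60):
    u=rng.normal(size=3); u/=np.linalg.norm(u); n=3
    R=fk(q0,P)[1]; q=q0; ok=True; tr=[]
    for k in range(n):
        Rk=fk(q,P)[1]; sh=Rk.inv().apply(u*.2)/.8
        q=call(q,[(sh,0)]*5,1.7); p,Rr=fk(q,P)
        if p[2]<.2 or p[2]>.6 or (p[0]>.56 and p[2]<.42): ok=False
        tr.append((p.round(3),Rr.as_matrix()[:,2].round(3)))
    if ok:
        z=Rr.as_matrix()[:,2]; res.append((np.hypot(z[0]-.36,z[1]),u.round(2),tr,q.round()))
res.sort(key=lambda r:r[0])
for r in res[:6]: print(r[0].round(3),r[1],r[2],r[3])
E
time python3 s1.py
```

```text
0.087 [-0.91  0.16 -0.38] [(array([0.448, 0.123, 0.257]), array([ 0.456,  0.07 , -0.887])), (array([0.363, 0.145, 0.275]), array([ 0.409,  0.075, -0.91 ])), (array([0.329, 0.136, 0.272]), array([ 0.362,  0.087, -0.928]))] [  73.  -27.  -58.   25.  -50. -174.]
0.098 [-0.77  0.36 -0.52] [(array([0.469, 0.157, 0.24 ]), array([ 0.454,  0.067, -0.889])), (array([0.406, 0.183, 0.237]), array([ 0.395,  0.081, -0.915])), (array([0.364, 0.2  , 0.223]), array([ 0.335,  0.095, -0.937]))] [  66.  -12.  -58.   29.  -34. -174.]
0.103 [-0.71  0.66  0.22] [(array([0.431, 0.198, 0.298]), array([ 0.468,  0.081, -0.88 ])), (array([0.381, 0.276, 0.368]), array([ 0.422,  0.094, -0.901])), (array([0.34 , 0.366, 0.433]), array([ 0.379,  0.101, -0.92 ]))] [  82.  -10.  -28.   24.  -65. -174.]
0.103 [-0.62  0.67  0.42] [(array([0.437, 0.212, 0.325]), array([ 0.484,  0.075, -0.872])), (array([0.384, 0.306, 0.422]), array([ 0.444,  0.086, -0.892])), (array([0.334, 0.411, 0.517]), array([ 0.41 ,  0.091, -0.908]))] [  85.   -7.  -16.   25.  -74. -174.]
0.107 [-0.79  0.55  0.27] [(array([0.415, 0.18 , 0.303]), array([ 0.473,  0.081, -0.877])), (array([0.365, 0.233, 0.378]), array([ 0.431,  0.095, -0.897])), (array([0.33 , 0.298, 0.447]), array([ 0.391,  0.103, -0.915]))] [  83.  -17.  -32.   24.  -68. -174.]
0.109 [-0.86  0.43 -0.29] [(array([0.441, 0.163, 0.256]), array([ 0.456,  0.072, -0.887])), (array([0.378, 0.177, 0.262]), array([ 0.404,  0.092, -0.91 ])), (array([0.344, 0.193, 0.261]), array([ 0.352,  0.108, -0.93 ]))] [  72.  -19.  -57.   26.  -42. -174.]
real	0m7.285s
user	0m7.615s
sys	0m0.135s
```

```bash
cat > s2.py <<'E'
from sim import *
rng=np.random.default_rng(2); res=[]
def goto(q,t,n):
    path=[]
    for k in range(n):
        p,R=fk(q,P); sh=R.inv().apply(np.array(t)-p)/.8; q=call(q,[(sh,0)]*5,1.7); path.append(fk(q,P)[0].round(2))
    return q,path
for i in range(70):
    a=[rng.uniform(.36,.52),rng.uniform(-.4,.0),rng.uniform(.26,.45)]; b=[rng.uniform(-.1,.5),rng.uniform(-.5,.2),rng.uniform(.15,.5)]
    q,pa=goto(D[10,:6],a,2); q,pb=goto(q,b,3); pp=pa+pb
    if any(p[2]<.2 or (p[0]>.54 and p[2]<.42 ) for p in pp): continue
    z=fk(q,P)[1].as_matrix()[:,2]; res.append((np.hypot(z[0]-.36,z[1]),np.round(a,2),np.round(b,2),pp,z.round(3),q.round()))
res.sort(key=lambda r:r[0])
for r in res[:5]: print(*r)
E
python3 s2.py
```

```text
0.08953409292266531 [ 0.44 -0.16  0.38] [0.32 0.12 0.23] [array([ 0.47, -0.05,  0.31]), array([ 0.44, -0.16,  0.38]), array([ 0.38, -0.03,  0.3 ]), array([0.36, 0.11, 0.31]), array([0.35, 0.12, 0.29])] [ 0.415  0.07  -0.907] [  68.  -26.  -58.   29.  -48. -174.]
0.09695922962716634 [ 0.51 -0.39  0.41] [0.34 0.14 0.24] [array([ 0.52, -0.06,  0.28]), array([ 0.52, -0.25,  0.35]), array([ 0.43, -0.08,  0.3 ]), array([0.39, 0.08, 0.31]), array([0.37, 0.13, 0.29])] [ 0.433  0.064 -0.899] [  65.  -23.  -58.   31.  -45. -174.]
0.11133089017616996 [ 0.48 -0.17  0.38] [0.2  0.18 0.23] [array([ 0.5 , -0.05,  0.31]), array([ 0.48, -0.17,  0.38]), array([ 0.37, -0.04,  0.32]), array([0.34, 0.07, 0.33]), array([0.34, 0.11, 0.3 ])] [ 0.431  0.086 -0.898] [  72.  -31.  -58.   29.  -53. -174.]
0.11872095415819126 [ 0.45 -0.15  0.35] [0.47 0.04 0.2 ] [array([ 0.47, -0.06,  0.3 ]), array([ 0.45, -0.15,  0.35]), array([ 0.48, -0.  ,  0.24]), array([0.49, 0.04, 0.22]), array([0.48, 0.04, 0.21])] [ 0.429  0.097 -0.898] [  30.   -5.  -58.   32.  -14. -147.]
0.12324162904889183 [ 0.43 -0.13  0.34] [0.28 0.18 0.39] [array([ 0.46, -0.06,  0.3 ]), array([ 0.43, -0.13,  0.34]), array([0.37, 0.01, 0.37]), array([0.35, 0.13, 0.39]), array([0.34, 0.16, 0.4 ])] [ 0.441  0.093 -0.893] [  79.  -30.  -46.   27.  -66. -174.]
```

```bash
cat > s3.py <<'E'
from sim import *
rng=np.random.default_rng(3); res=[]
def goto(q,t,n,turn=0):
    path=[]
    for k in range(n):
        p,R=fk(q,P); sh=R.inv().apply(np.array(t)-p)/.8; q=call(q,[(sh,turn)]*5,1.7); path.append(fk(q,P)[0].round(2))
    return q,path
for i in range(80):
    a=[rng.uniform(.25,.5),rng.uniform(.2,.55),rng.uniform(.28,.5)]; b=[rng.uniform(-.1,.4),rng.uniform(-.1,.4),rng.uniform(.15,.5)]
    q,pa=goto(D[10,:6],a,2,-.35); q,pb=goto(q,b,4); pp=pa+pb
    if any(p[2]<.2 or (p[0]>.54 and p[2]<.42 ) for p in pp): continue
    z=fk(q,P)[1].as_matrix()[:,2]; res.append((np.hypot(z[0]-.36,z[1]),np.round(a,2),np.round(b,2),pp,z.round(3),q.round()))
res.sort(key=lambda r:r[0])
for r in res[:5]: print(*r)
E
python3 s3.py
```

```text
0.03062628467517021 [0.26 0.25 0.39] [0.26 0.19 0.16] [array([0.4 , 0.17, 0.31]), array([0.27, 0.25, 0.39]), array([0.27, 0.24, 0.29]), array([0.27, 0.25, 0.27]), array([0.27, 0.24, 0.25]), array([0.27, 0.24, 0.24])] [ 0.365 -0.03  -0.93 ] [  93.  -16.  -58.   27.  -54. -137.]
0.05747406193448559 [0.29 0.38 0.37] [0.23 0.07 0.22] [array([0.42, 0.23, 0.3 ]), array([0.29, 0.38, 0.37]), array([0.26, 0.21, 0.31]), array([0.28, 0.14, 0.29]), array([0.28, 0.13, 0.28]), array([0.27, 0.12, 0.27])] [ 0.402 -0.04  -0.915] [ 148.  -59.  -58.   11. -112. -172.]
0.05856545570943161 [0.45 0.33 0.39] [0.13 0.   0.17] [array([0.48, 0.25, 0.34]), array([0.45, 0.33, 0.39]), array([0.32, 0.2 , 0.31]), array([0.27, 0.14, 0.32]), array([0.25, 0.15, 0.28]), array([0.23, 0.15, 0.27])] [ 0.413 -0.025 -0.91 ] [ 148.  -51.  -58.   12. -104. -174.]
0.06008995444837285 [0.35 0.5  0.33] [0.23 0.1  0.24] [array([0.46, 0.28, 0.28]), array([0.37, 0.46, 0.32]), array([0.3 , 0.27, 0.29]), array([0.26, 0.16, 0.32]), array([0.26, 0.15, 0.28]), array([0.26, 0.14, 0.27])] [ 0.416 -0.021 -0.909] [ 149.  -56.  -58.   12. -110. -174.]
0.06442082304073422 [0.47 0.24 0.33] [0.26 0.05 0.19] [array([0.47, 0.24, 0.33]), array([0.47, 0.24, 0.33]), array([0.37, 0.14, 0.3 ]), array([0.32, 0.08, 0.31]), array([0.31, 0.06, 0.3 ]), array([0.31, 0.05, 0.28])] [ 0.345  0.063 -0.936] [  70.  -36.  -58.   21.  -59. -104.]
```

```bash
cat > pp.py <<'E'
from sim import *
from plant import ctrl
np.set_printoptions(precision=4,suppress=True)
def now():
    o=ctrl.get_obs(); print("t",round(o["clock"],2)); return o["joint_pos"]
def seq(q,items,w=1.7):
    for t,turn in items:
        p,R=fk(q,P); sh=R.inv().apply(np.array(t)-p)/.8
        q=call(q,[(sh,turn)]*5,w); s=show(q); print("sh",sh.round(4),"turn",turn,"->",s[0],s[1],"z",s[2],s[3])
    return q
E
python3 - <<'E'
from pp import *
q=seq(now(),[([.26,.25,.39],-.35)]*2+[([.26,.19,.16],0)]*3)
E
```

```text
t 14.82
sh [ 0.2079  0.2217 -0.33  ] turn -0.35 -> [0.404 0.172 0.313] [-165.9   27.3 -143.2] z [ 0.502  0.071 -0.862] [  62.  -19.  -56.   39.  -41. -146.]
sh [ 0.0319  0.1498 -0.1659] turn -0.35 -> [0.273 0.251 0.389] [-154.    16.  -111.4] z [ 0.498  0.07  -0.864] [ 102.  -26.  -48.   32.  -73. -138.]
sh [0.153  0.0995 0.2333] turn 0 -> [0.272 0.239 0.294] [-155.5   14.  -112.4] z [ 0.467  0.046 -0.883] [ 100.  -23.  -58.   32.  -61. -142.]
sh [0.1012 0.0523 0.1379] turn 0 -> [0.277 0.243 0.273] [-157.    12.  -113.3] z [ 0.434  0.021 -0.901] [  96.  -20.  -58.   31.  -57. -140.]
sh [0.0969 0.0425 0.1159] turn 0 -> [0.28  0.239 0.254] [-158.6    9.9 -114.1] z [ 0.399 -0.003 -0.917] [  93.  -17.  -58.   29.  -54. -137.]
```

send_rows --deltas '[[[0.2079,0.2217,-0.33],-0.35],[[0.2079,0.2217,-0.33],-0.35],[[0.2079,0.2217,-0.33],-0.35],[[0.2079,0.2217,-0.33],-0.35],[[0.2079,0.2217,-0.33],-0.35]]'

```text
clock: 15.23
tool_pos: [0.4031, 0.172, 0.3158]
orientation: [-166.2, 27.5, -144.2]
force: [0.2, 1.9, 1.0]
opening: 0.0875
gripper_force: 0.0
```

send_rows --deltas '[[[0.0319,0.15,-0.166],-0.35],[[0.0319,0.15,-0.166],-0.35],[[0.0319,0.15,-0.166],-0.35],[[0.0319,0.15,-0.166],-0.35],[[0.0319,0.15,-0.166],-0.35]]'

```text
clock: 15.65
tool_pos: [0.2738, 0.2461, 0.3864]
orientation: [-154.9, 17.9, -115.5]
force: [1.7, 1.9, 0.5]
opening: 0.0877
gripper_force: 0.0
```

send_rows --deltas '[[[0.153,0.0995,0.2333],0],[[0.153,0.0995,0.2333],0],[[0.153,0.0995,0.2333],0],[[0.153,0.0995,0.2333],0],[[0.153,0.0995,0.2333],0]]'

```text
clock: 16.07
tool_pos: [0.2734, 0.246, 0.292]
orientation: [-156.3, 15.9, -116.6]
force: [-0.3, -0.1, -0.2]
opening: 0.0878
gripper_force: 0.0
```

Run:
```python
from pp import *
q=now();print(show(q))
seq(q,[([.26,.19,.16],0)]*3); seq(q,[([.3,.19,.10],0)]*3)
```

```text
t 16.07
(array([0.273, 0.246, 0.292]), array([-156.3,   15.9, -116.6]), array([ 0.472,  0.043, -0.881]), array([  99.,  -22.,  -58.,   33.,  -60., -147.]))
sh [0.1125 0.0411 0.1345] turn 0 -> [0.277 0.245 0.273] [-157.6   13.7 -117.6] z [ 0.439  0.018 -0.898] [  96.  -19.  -58.   31.  -57. -145.]
sh [0.102  0.0338 0.1161] turn 0 -> [0.279 0.24  0.255] [-159.    11.6 -118.5] z [ 0.404 -0.007 -0.915] [  93.  -17.  -58.   30.  -55. -143.]
sh [0.0886 0.0287 0.0998] turn 0 -> [0.279 0.233 0.238] [-160.4    9.4 -119.3] z [ 0.368 -0.031 -0.929] [  92.  -16.  -58.   27.  -53. -140.]
sh [0.1115 0.0317 0.2242] turn 0 -> [0.319 0.259 0.255] [-157.8   13.7 -117.6] z [ 0.436  0.02  -0.9  ] [  84.  -13.  -58.   36.  -47. -140.]
sh [0.131  0.0453 0.1623] turn 0 -> [0.338 0.257 0.226] [-159.5   11.4 -118.5] z [ 0.396 -0.004 -0.918] [  78.   -8.  -58.   36.  -41. -136.]
sh [0.1254 0.0484 0.1259] turn 0 -> [0.341 0.249 0.202] [-161.3    9.1 -119.3] z [ 0.354 -0.026 -0.935] [  76.   -6.  -58.   34.  -39. -133.]
```

send_rows --deltas '[[[0.1125,0.0411,0.1345],0],[[0.1125,0.0411,0.1345],0],[[0.1125,0.0411,0.1345],0],[[0.1125,0.0411,0.1345],0],[[0.1125,0.0411,0.1345],0]]'

```text
clock: 16.48
tool_pos: [0.2819, 0.2461, 0.2719]
orientation: [-157.6, 13.7, -117.7]
force: [0.6, 0.4, -0.2]
opening: 0.0874
gripper_force: 0.0
```

send_rows --deltas '[[[0.102,0.0338,0.1161],0],[[0.102,0.0338,0.1161],0],[[0.102,0.0338,0.1161],0],[[0.102,0.0338,0.1161],0],[[0.102,0.0338,0.1161],0]]'

```text
clock: 16.9
tool_pos: [0.2888, 0.2425, 0.2521]
orientation: [-159.0, 11.5, -118.6]
force: [-0.4, -1.1, 0.2]
opening: 0.0879
gripper_force: 0.0
```

Run:
```python
from pp import *
q=now();print(show(q))
M=np.array([.641,.0275,.0997]); n=np.array([-.37,0,.93])
st=M+(.047+.15)*n; st2=M+(.047+.06)*n
for push in (0,1):
    qq=q
    if push: qq=seq(qq,[([.28,.18,.16],.2)])
    seq(qq,[(st+[-.1,.08,.1],.39),(st,.36 if not push else .2),(st,0),(st2,0),(M+.047*n,0)])
```

```text
t 16.9
(array([0.289, 0.242, 0.252]), array([-159. ,   11.5, -118.6]), array([ 0.404, -0.008, -0.915]), array([  91.,  -16.,  -58.,   31.,  -53., -141.]))
sh [ 0.0073 -0.3195 -0.0575] turn 0.39 -> [0.433 0.134 0.357] [-169.3   21.5 -153.8] z [ 0.404 -0.008 -0.915] [  55.  -16.  -42.   25.  -52. -135.]
sh [-0.0527 -0.1686  0.1543] turn 0.36 -> [0.568 0.028 0.283] [176.9  23.7 171.1] z [ 0.404 -0.008 -0.915] [  28.   -0.  -38.   21.  -32. -142.]
sh [-0. -0.  0.] turn 0 -> [0.568 0.028 0.283] [176.9  23.7 171.1] z [ 0.404 -0.008 -0.915] [  28.   -0.  -38.   21.  -32. -142.]
sh [0.0043 0.0003 0.1125] turn 0 -> [0.601 0.028 0.199] [176.9  23.7 171.1] z [ 0.404 -0.008 -0.915] [  23.    8.  -45.   34.  -17. -152.]
sh [0.0029 0.0002 0.075 ] turn 0 -> [0.625 0.027 0.15 ] [176.8  23.  171.2] z [ 0.393 -0.005 -0.919] [  13.   14.  -51.   64.   -6. -174.]
sh [0.0953 0.0093 0.1015] turn 0.2 -> [0.303 0.222 0.237] [-164.3   14.9 -136.9] z [ 0.365 -0.029 -0.93 ] [  85.  -15.  -58.   29.  -50. -153.]
sh [-0.0981 -0.2796 -0.0902] turn 0.39 -> [0.442 0.126 0.36 ] [-175.9   21.1 -173.3] z [ 0.365 -0.029 -0.93 ] [  52.  -14.  -39.   22.  -55. -148.]
sh [-0.0982 -0.1296  0.1506] turn 0.2 -> [0.568 0.028 0.283] [177.   21.3 167.3] z [ 0.365 -0.029 -0.93 ] [  28.    1.  -36.   19.  -36. -144.]
sh [-0. -0.  0.] turn 0 -> [0.568 0.028 0.283] [177.   21.3 167.3] z [ 0.365 -0.029 -0.93 ] [  28.    1.  -36.   19.  -36. -144.]
sh [0.0002 0.0033 0.1126] turn 0 -> [0.601 0.027 0.199] [177.   21.3 167.3] z [ 0.365 -0.029 -0.93 ] [  25.    9.  -42.   28.  -23. -151.]
sh [0.0001 0.0022 0.075 ] turn 0 -> [0.624 0.028 0.143] [177.   21.3 167.3] z [ 0.365 -0.029 -0.93 ] [  18.   15.  -48.   49.  -11. -167.]
```

send_rows --deltas '[[[0.0073,-0.3195,-0.0575],0.39],[[0.0073,-0.3195,-0.0575],0.39],[[0.0073,-0.3195,-0.0575],0.39],[[0.0073,-0.3195,-0.0575],0.39],[[0.0073,-0.3195,-0.0575],0.39]]'

```text
clock: 17.32
tool_pos: [0.4335, 0.1325, 0.3586]
orientation: [-169.5, 21.6, -154.1]
force: [-0.4, 1.9, -0.7]
opening: 0.0875
gripper_force: 0.0
```

Run:
```python
from pp import *
q=now();print(show(q))
seq(q,[([.5565,.0275,.279],.3),([.5565,.0275,.279],0),([.594,.0275,.195],0),([.617,.0275,.142],0)])
```

```text
t 17.32
(array([0.433, 0.132, 0.359]), array([-169.5,   21.6, -154.1]), array([ 0.406, -0.006, -0.914]), array([  55.,  -16.,  -42.,   25.,  -52., -135.]))
sh [-0.0387 -0.1596  0.1542] turn 0.3 -> [0.556 0.028 0.279] [179.   23.9 176.6] z [ 0.406 -0.006 -0.914] [  28.   -1.  -40.   22.  -32. -138.]
sh [-0. -0.  0.] turn 0 -> [0.556 0.028 0.279] [179.   23.9 176.6] z [ 0.406 -0.006 -0.914] [  28.   -1.  -40.   22.  -32. -138.]
sh [-0.0002  0.0008  0.115 ] turn 0 -> [0.594 0.028 0.195] [179.   23.9 176.6] z [ 0.406 -0.006 -0.914] [  23.    8.  -47.   37.  -16. -150.]
sh [0.0006 0.0004 0.0722] turn 0 -> [0.619 0.027 0.149] [178.9  23.1 176.7] z [ 0.393 -0.004 -0.919] [  10.   13.  -53.   71.   -5. -174.]
```

Run:
```python
from pp import *
q=now()
for a in ([.38,.1,.15],[.42,.08,.12],[.40,.13,.12],[.36,.05,.2]):
    print("--",a); qq=seq(q,[(a,.13)]*2)
    seq(qq,[([.5565,.0275,.279],.0),([.594,.0275,.195],0),([.617,.0275,.142],0)])
```

```text
t 17.32
-- [0.38, 0.1, 0.15]
sh [0.1685 0.0319 0.2114] turn 0.13 -> [0.415 0.112 0.223] [-175.    20.7 -166.9] z [ 0.362 -0.006 -0.932] [  51.  -10.  -58.   32.  -33. -155.]
sh [0.0753 0.0013 0.0687] turn 0.13 -> [0.411 0.107 0.195] [-179.7   18.  -179.5] z [ 0.309 -0.003 -0.951] [  50.   -7.  -58.   28.  -30. -163.]
sh [-0.2043 -0.1015 -0.0438] turn 0.0 -> [0.556 0.028 0.279] [-179.7   18.  -179.5] z [ 0.309 -0.003 -0.951] [  27.    1.  -33.   13.  -41. -126.]
sh [-0.0121  0.0002  0.1144] turn 0 -> [0.594 0.027 0.195] [-179.7   18.  -179.5] z [ 0.309 -0.003 -0.951] [  25.   10.  -36.   16.  -28. -128.]
sh [-0.0068  0.0001  0.0719] turn 0 -> [0.617 0.027 0.142] [-179.7   18.  -179.5] z [ 0.309 -0.003 -0.951] [  23.   16.  -39.   21.  -20. -132.]
-- [0.42, 0.08, 0.12]
sh [ 0.1506 -0.003   0.2661] turn 0.13 -> [0.448 0.094 0.205] [-175.1   20.9 -166.9] z [ 0.365 -0.002 -0.931] [  43.   -6.  -58.   35.  -26. -151.]
sh [ 0.0737 -0.002   0.0861] turn 0.13 -> [0.452 0.082 0.165] [ 179.6   17.9 -179.4] z [ 0.307  0.009 -0.952] [  39.   -1.  -58.   32.  -21. -157.]
sh [-0.1668 -0.0685 -0.095
[... 1209 characters left out ...]
turn 0.13 -> [0.388 0.055 0.247] [-175.3   20.9 -166.9] z [ 0.365  0.    -0.931] [  49.  -18.  -58.   26.  -39. -146.]
sh [0.0538 0.0053 0.0414] turn 0.13 -> [0.38  0.05  0.229] [ 179.7   18.9 -179.4] z [ 0.324  0.009 -0.946] [  48.  -17.  -58.   23.  -38. -154.]
sh [-0.229  -0.03    0.0119] turn 0.0 -> [0.556 0.028 0.279] [ 179.7   18.9 -179.4] z [ 0.324  0.009 -0.946] [  27.    1.  -33.   13.  -39. -125.]
sh [-0.0103 -0.0011  0.1145] turn 0 -> [0.594 0.027 0.195] [ 179.7   18.9 -179.4] z [ 0.324  0.009 -0.946] [  25.   10.  -37.   17.  -27. -128.]
sh [-0.0057 -0.0007  0.072 ] turn 0 -> [0.617 0.028 0.142] [ 179.7   18.9 -179.4] z [ 0.324  0.009 -0.946] [  23.   16.  -40.   22.  -18. -132.]
```

send_rows --deltas '[[[0.1506,-0.003,0.2661],0.13],[[0.1506,-0.003,0.2661],0.13],[[0.1506,-0.003,0.2661],0.13],[[0.1506,-0.003,0.2661],0.13],[[0.1506,-0.003,0.2661],0.13]]'

```text
clock: 17.73
tool_pos: [0.4502, 0.0954, 0.2036]
orientation: [-175.0, 20.7, -166.6]
force: [-0.2, 0.5, -0.1]
opening: 0.0874
gripper_force: 0.0
```

Run:
```python
from pp import *
q=now();print(show(q))
seq(q,[([.5565,.0275,.279],.145),([.594,.0275,.195],0),([.618,.0275,.142],0)])
```

```text
t 17.73
(array([0.45 , 0.095, 0.204]), array([-175. ,   20.7, -166.6]), array([ 0.363, -0.003, -0.932]), array([  42.,   -5.,  -58.,   35.,  -25., -151.]))
sh [-0.1359 -0.1171 -0.0393] turn 0.145 -> [0.556 0.028 0.279] [180.   21.3 179.4] z [ 0.363 -0.003 -0.932] [  28.   -0.  -37.   17.  -36. -131.]
sh [-0.0055  0.0004  0.1149] turn 0 -> [0.594 0.027 0.195] [180.   21.3 179.4] z [ 0.363 -0.003 -0.932] [  25.    9.  -42.   24.  -22. -137.]
sh [-0.0039  0.0003  0.0726] turn 0 -> [0.618 0.028 0.142] [180.   21.3 179.4] z [ 0.363 -0.003 -0.932] [  20.   15.  -47.   41.  -11. -150.]
```

send_rows --deltas '[[[-0.1359,-0.1171,-0.0393],0.145],[[-0.1359,-0.1171,-0.0393],0.145],[[-0.1359,-0.1171,-0.0393],0.145],[[-0.1359,-0.1171,-0.0393],0.145],[[-0.1359,-0.1171,-0.0393],0.145]]'

```text
clock: 18.15
tool_pos: [0.5596, 0.027, 0.2826]
orientation: [180.0, 21.5, 179.3]
force: [0.3, 0.5, 0.5]
opening: 0.0881
gripper_force: 0.0
```

send_rows --deltas '[[[-0.0011,0,0.023],0],[[-0.0022,0,0.046],0],[[-0.0033,0,0.069],0],[[-0.0044,0,0.092],0],[[-0.0055,0,0.1149],0]]'

```text
clock: 18.57
tool_pos: [0.5927, 0.0273, 0.1943]
orientation: [-179.9, 21.3, 179.5]
force: [-0.3, -0.6, 0.3]
opening: 0.0879
gripper_force: 0.0
```

Run:
```python
from pp import *
import h,cv2
q=now();print(show(q))
w=h.shot("wrist"); 
for b in ctrl.cut_out(w,"clamp_1"):
    c=np.array(b["xy"])*[512,384]; o,u=h.ray(w,c); print(round(b["conf"],2),b["pixels"].sum(),c)
cv2.imwrite("pics/g.png",w["color"][:,:,::-1])
T=np.array([[.638,.0275,.103],[.619,.0275,.143]]); print(h.proj(w,T))
seq(q,[([.619,.0275,.143],0)])
```

```text
t 18.57
(array([0.593, 0.027, 0.194]), array([-179.9,   21.3,  179.5]), array([ 0.363, -0.004, -0.932]), array([  25.,    9.,  -42.,   25.,  -22., -137.]))
0.88 5881 [128.6144 185.0112]
0.63 6106 [250.4192 203.7888]
0.63 6010 [382.4128 185.8176]
[[251.3563 227.4858]
 [251.118  251.9877]]
sh [-0.0075  0.0009  0.0716] turn 0 -> [0.619 0.028 0.143] [-179.9   21.3  179.5] z [ 0.363 -0.004 -0.932] [  20.   15.  -46.   40.  -12. -149.]
```

View pics/g.png

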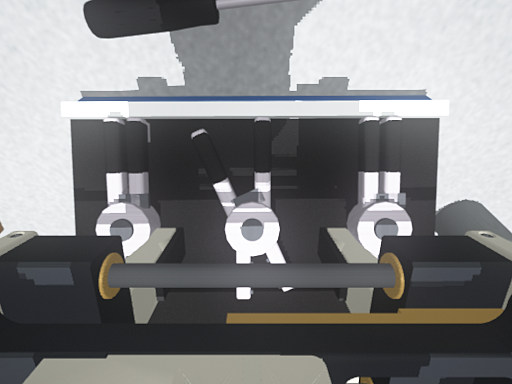

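send_rows --deltas '[[[-0.0015,0.0002,0.0143],0],[[-0.003,0.0004,0.0286],0],[[-0.0045,0.0006,0.043],0],[[-0.006,0.0008,0.0573],0],[[-0.0075,0.0009,0.0716],0]]'

```text
clock: 19.08
tool_pos: [0.6195, 0.028, 0.1449]
orientation: [-179.9, 21.4, 179.5]
force: [0.4, -0.1, 0.1]
opening: 0.0876
gripper_force: 0.0
```

send_rows --deltas '[[[0,0,0],0],[[0,0,0],0],[[0,0,0],0],[[0,0,0],0],[[0,0,0],0]]' --gripper 0

```text
clock: 19.5
tool_pos: [0.6194, 0.0277, 0.1451]
orientation: [-180.0, 21.4, 179.5]
force: [-0.6, -0.5, 0.4]
opening: 0.0599
gripper_force: 0.0
```

Run:
```python
from pp import *
q=now();print(show(q)); p=fk(q,P)[0]
D0=np.array([.43,-.293,.0])
n=np.array([-.363,0,.932])
seq(q,[(p+.06*n,0),(p+.13*n,0),([.50,-.12,.30],0),([.43,-.26,.22],0),([.42,-.293,.16],0),([.42,-.293,.11],0),([.42,-.293,.08],0),([.42,-.293,.066],0)])
```

```text
t 19.5
(array([0.619, 0.028, 0.145]), array([-180. ,   21.4,  179.5]), array([ 0.364, -0.004, -0.931]), array([  20.,   15.,  -46.,   39.,  -12., -148.]))
sh [-0.0001 -0.0003 -0.075 ] turn 0 -> [0.598 0.028 0.201] [-180.    21.4  179.5] z [ 0.364 -0.004 -0.931] [  25.    9.  -41.   24.  -23. -136.]
sh [-0.0001 -0.0004 -0.0875] turn 0 -> [0.572 0.028 0.266] [-180.    21.4  179.5] z [ 0.364 -0.004 -0.931] [  27.    2.  -36.   18.  -34. -131.]
sh [ 0.067  -0.1853 -0.0714] turn 0 -> [ 0.5  -0.12  0.3 ] [-180.    21.4  179.5] z [ 0.364 -0.004 -0.931] [  11.   -6.  -35.    7.  -40. -106.]
sh [ 0.1164 -0.1758  0.062 ] turn 0 -> [ 0.43 -0.26  0.22] [-180.    21.4  179.5] z [ 0.364 -0.004 -0.931] [-11.  -0. -36.  -7. -34. -74.]
sh [ 0.0386 -0.0413  0.0655] turn 0 -> [ 0.42  -0.293  0.16 ] [-180.    21.4  179.5] z [ 0.364 -0.004 -0.931] [-17.   6. -36. -13. -28. -63.]
sh [0.0228 0.     0.0582] turn 0 -> [ 0.42  -0.293  0.11 ] [-180.    21.4  179.5] z [ 0.364 -0.004 -0.931] [-18.  12. -37. -17. -21. -58.]
sh [0.0137 0.     0.0349] turn 0 -> [ 0.42  -0.293  0.08 ] [-180.    21.4  179.5] z [ 0.364 -0.004 -0.931] [-19.  15. -38. -21. -18. -53.]
sh [0.0064 0.     0.0163] turn 0 -> [ 0.42  -0.293  0.066] [-180.    21.4  179.5] z [ 0.364 -0.004 -0.931] [-19.  17. -37. -23. -17. -51.]
```

send_rows --deltas '[[[0,0,0],0],[[0,0,0],0],[[0,0,0],0],[[0,0,0],0],[[0,0,0],0]]'

```text
clock: 19.92
tool_pos: [0.6192, 0.0275, 0.1443]
orientation: [-179.9, 21.3, 179.5]
force: [-4.4, 0.8, 5.6]
opening: 0.0436
gripper_force: 28.5
```

send_rows --deltas '[[[0,0,-0.012],0],[[0,0,-0.026],0],[[0,0,-0.042],0],[[0,0,-0.058],0],[[0,0,-0.075],0]]'

```text
clock: 20.33
tool_pos: [0.5965, 0.0274, 0.1992]
orientation: [-179.9, 21.1, 179.4]
force: [-0.1, -0.2, -3.1]
opening: 0.0433
gripper_force: 29.0
```

send_rows --deltas '[[[0,0,-0.0175],0],[[0,0,-0.035],0],[[0,0,-0.0525],0],[[0,0,-0.07],0],[[0,0,-0.0875],0]]'

```text
clock: 20.75
tool_pos: [0.5711, 0.0276, 0.2647]
orientation: [-179.9, 21.1, 179.4]
force: [1.0, 0.4, -3.9]
opening: 0.0434
gripper_force: 29.0
```

Run:
```python
from pp import *
import h,cv2
q=now();print(show(q))
w=h.shot("wrist");d=h.shot("side"); c=cv2.resize(d["color"][110:260,190:390],(512,384))
cv2.imwrite("pics/k.png",np.vstack([w["color"][100:320],c])[:,:,::-1])
for s in (d,):
  for b in ctrl.cut_out(s,"dish"): print(b["conf"],h.atz(s,np.array(b["xy"])*[512,384],.02), b["pixels"].sum())
seq(q,[([.48,-.12,.28],0),([.42,-.26,.20],0),([.41,-.288,.15],0),([.41,-.288,.11],0),([.41,-.288,.074],0)])
```

```text
t 20.75
(array([0.571, 0.027, 0.265]), array([-179.9,   21.1,  179.4]), array([ 0.361, -0.005, -0.933]), array([  27.,    2.,  -36.,   18.,  -34., -131.]))
0.94 [ 0.4038 -0.2888  0.02  ] 2778
sh [ 0.0974 -0.1855 -0.058 ] turn 0 -> [ 0.48 -0.12  0.28] [-179.9   21.1  179.4] z [ 0.361 -0.005 -0.933] [  12.   -7.  -39.    7.  -38. -107.]
sh [ 0.1044 -0.1756  0.0671] turn 0 -> [ 0.42 -0.26  0.2 ] [-179.9   21.1  179.4] z [ 0.361 -0.005 -0.933] [-12.   1. -38.  -8. -31. -73.]
sh [ 0.0339 -0.035   0.054 ] turn 0 -> [ 0.41  -0.288  0.15 ] [-179.9   21.1  179.4] z [ 0.361 -0.005 -0.933] [-17.   6. -38. -13. -26. -63.]
sh [0.018  0.0001 0.0466] turn 0 -> [ 0.41  -0.288  0.11 ] [-179.9   21.1  179.4] z [ 0.361 -0.005 -0.933] [-17.  11. -39. -17. -21. -58.]
sh [0.0162 0.0001 0.042 ] turn 0 -> [ 0.41  -0.288  0.074] [-179.9   21.1  179.4] z [ 0.361 -0.005 -0.933] [-18.  15. -39. -21. -17. -53.]
```

View pics/k.png

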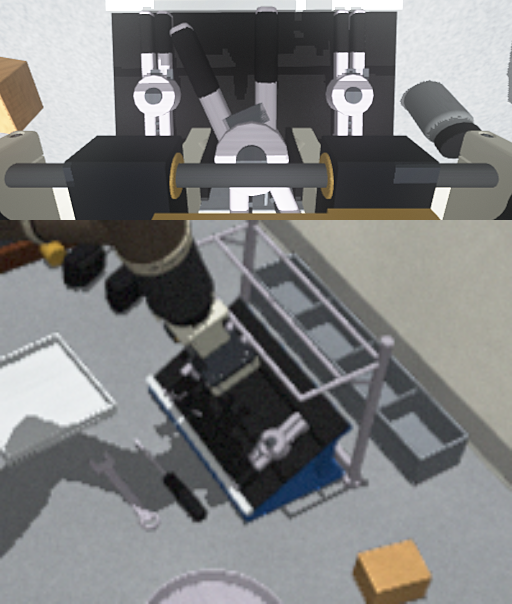

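send_rows --deltas '[[[0.0195,-0.037,-0.0116],0],[[0.039,-0.074,-0.0232],0],[[0.0585,-0.111,-0.035],0],[[0.078,-0.148,-0.0464],0],[[0.0974,-0.1855,-0.058],0]]'

```text
clock: 21.32
tool_pos: [0.4795, -0.1206, 0.2786]
orientation: [-179.9, 21.1, 179.5]
force: [1.4, -1.1, -2.9]
opening: 0.0435
gripper_force: 29.0
```

send_rows --deltas '[[[0.021,-0.035,0.0134],0],[[0.042,-0.07,0.0268],0],[[0.063,-0.105,0.04],0],[[0.084,-0.14,0.0537],0],[[0.1044,-0.1756,0.0671],0]]'

```text
clock: 21.73
tool_pos: [0.4197, -0.2607, 0.198]
orientation: [-179.9, 21.2, 179.4]
force: [-0.1, 0.2, -2.3]
opening: 0.0435
gripper_force: 29.0
```

send_rows --deltas '[[[0.009,-0.007,0.01],0],[[0.018,-0.014,0.022],0],[[0.026,-0.021,0.034],0],[[0.034,-0.028,0.044],0],[[0.036,-0.035,0.054],0]]'

```text
clock: 22.15
tool_pos: [0.4079, -0.2878, 0.1468]
orientation: [180.0, 21.0, 179.3]
force: [0.3, 0.2, -2.2]
opening: 0.0435
gripper_force: 29.0
```

Run:
```python
from pp import *
q=now();print(show(q))
seq(q,[([.41,-.288,.12],0),([.41,-.288,.09],0),([.41,-.288,.074],0)])
```

```text
t 22.15
(array([ 0.408, -0.288,  0.147]), array([180. ,  21. , 179.3]), array([ 0.359, -0.004, -0.933]), array([-17.,   7., -38., -14., -26., -62.]))
sh [ 0.009  -0.0002  0.032 ] turn 0 -> [ 0.41  -0.288  0.12 ] [180.   21.  179.3] z [ 0.359 -0.004 -0.933] [-17.  10. -39. -16. -22. -60.]
sh [ 0.0135 -0.      0.035 ] turn 0 -> [ 0.41  -0.288  0.09 ] [180.   21.  179.3] z [ 0.359 -0.004 -0.933] [-18.  13. -39. -19. -19. -56.]
sh [ 0.0072 -0.      0.0187] turn 0 -> [ 0.41  -0.288  0.074] [180.   21.  179.3] z [ 0.359 -0.004 -0.933] [-18.  15. -39. -21. -17. -53.]
```

send_rows --deltas '[[[0.002,0,0.0065],0],[[0.004,0,0.013],0],[[0.006,0,0.0195],0],[[0.008,0,0.026],0],[[0.009,0,0.032],0]]'

```text
clock: 22.57
tool_pos: [0.4124, -0.2872, 0.1224]
orientation: [-179.9, 21.3, 179.5]
force: [0.9, 0.0, -3.2]
opening: 0.0439
gripper_force: 29.0
```

send_rows --deltas '[[[0.0014,0,0.0035],0],[[0.0027,0,0.007],0],[[0.004,0,0.0105],0],[[0.0054,0,0.014],0],[[0.0068,0,0.0175],0]]'

```text
clock: 22.98
tool_pos: [0.4156, -0.2888, 0.1099]
orientation: [-179.7, 21.6, 179.6]
force: [5.4, -1.5, 5.5]
opening: 0.0431
gripper_force: 30.1
```

Run:
```python
from pp import *
import h,cv2
q=now();print(show(q));o=ctrl.get_obs();print(o["force"],o["moment"])
d=h.shot("side"); c=cv2.resize(d["color"][205:335,205:345],None,fx=4,fy=4,interpolation=cv2.INTER_CUBIC)
cv2.imwrite("pics/l.png",c[:,:,::-1])
```

```text
t 22.98
(array([ 0.415, -0.289,  0.11 ]), array([-179.7,   21.6,  179.6]), array([ 0.369, -0.008, -0.93 ]), array([-17.,  11., -39., -17., -20., -58.]))
[ 5.3637 -1.4868  5.5301] [-0.3614 -1.0108 -0.1411]
```

View pics/l.png

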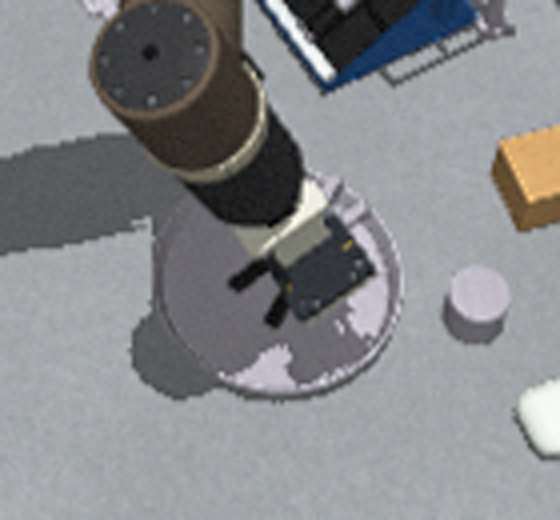

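send_rows --deltas '[[[0.003,0,0.0045],0],[[0.006,0,0.009],0],[[0.009,0,0.0135],0],[[0.012,0,0.018],0],[[0.0145,0,0.0215],0]]'

```text
clock: 23.45
tool_pos: [0.4075, -0.2874, 0.087]
orientation: [-179.9, 21.2, 179.4]
force: [1.8, -0.8, 2.6]
opening: 0.0434
gripper_force: 30.1
```

send_rows --deltas '[[[0.0022,0,0.0035],0],[[0.0044,0,0.007],0],[[0.0066,0,0.0105],0],[[0.0088,0,0.0135],0],[[0.011,0,0.0165],0]]'

```text
clock: 23.87
tool_pos: [0.4043, -0.2874, 0.0717]
orientation: [-179.9, 21.2, 179.4]
force: [2.9, -1.3, 1.3]
opening: 0.043
gripper_force: 30.2
```

Run:
```python
from pp import *
q=now();print(show(q));o=ctrl.get_obs();print(o["force"],o["moment"])
```

```text
t 23.87
(array([ 0.404, -0.287,  0.071]), array([-179.9,   21.2,  179.4]), array([ 0.362, -0.004, -0.932]), array([-19.,  15., -39., -22., -17., -51.]))
[ 2.8755 -1.3492  1.3259] [-0.0716  0.3931 -0.011 ]
```

send_rows --deltas '[[[0.0004,0,0.001],0],[[0.0008,0,0.002],0],[[0.0009,0,0.0023],0],[[0.0009,0,0.0023],0],[[0.0009,0,0.0023],0]]'

```text
clock: 24.28
tool_pos: [0.4041, -0.2874, 0.0701]
orientation: [-179.9, 21.2, 179.5]
force: [-1.0, -2.1, 1.0]
opening: 0.0433
gripper_force: 30.2
```

Run:
```python
from pp import *
import h,cv2
q=now();print(show(q));o=ctrl.get_obs();print(o["force"],o["moment"])
w=h.shot("wrist","m.png")
p,R=fk(q,P); c=p+.056*R.as_matrix()[:,2]; print(c)
for ang in (0,5,10):
    a=np.radians(ang); X=np.array([np.cos(a),0,np.sin(a)]); Z=np.array([-np.sin(a),0,np.cos(a)])
    o=np.array([c[0],c[1],.005+.09*np.sin(a)])
    print(ang,h.proj(w,[o+X*x+np.array([0,y,0])+Z*.02 for x,y in ((-.09,.0085),(0,0))]).round(1))
```

```text
t 24.28
(array([ 0.404, -0.287,  0.07 ]), array([-179.9,   21.2,  179.5]), array([ 0.362, -0.004, -0.932]), array([-19.,  15., -39., -23., -17., -51.]))
[-1.0459 -2.1025  0.9755] [-0.0609  1.1007 -0.0354]
[ 0.4239 -0.2876  0.0176]
0 [[269.6 104.5]
 [250.4 253.2]]
5 [[269.7 100.9]
 [250.3 262. ]]
10 [[269.8  98.8]
 [250.3 271.4]]
```

View pics/m.png

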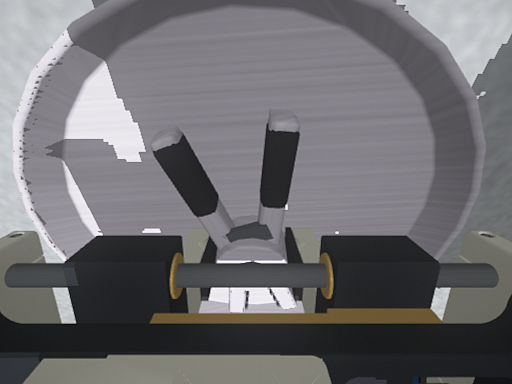

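send_rows --deltas '[[[0,0,0],0],[[0,0,0],0],[[0,0,0],0],[[0,0,0],0],[[0,0,0],0]]' --gripper 0.75

```text
clock: 24.75
tool_pos: [0.4044, -0.2874, 0.0701]
orientation: [-179.9, 21.3, 179.4]
force: [-0.8, 0.9, 0.4]
opening: 0.0645
gripper_force: 0.0
```

send_rows --deltas '[[[0,0,-0.01],0],[[0,0,-0.03],0],[[0,0,-0.06],0],[[0,0,-0.1],0],[[0,0,-0.15],0]]'

```text
clock: 25.17
tool_pos: [0.3594, -0.2866, 0.1819]
orientation: [-180.0, 21.0, 179.4]
force: [1.1, -0.3, 0.4]
opening: 0.0659
gripper_force: 0.0
```

Run:
```python
from pp import *
import h
q=now();print(show(q))
w=h.shot("wrist");
# g.png camera: same hand-eye as now
qg=None
p,R=fk(q,P); K,Rc,t=h.cam(w); C=-Rc.T@t; cl=R.inv().apply(C-p); Rl=R.inv().as_matrix()@Rc.T
pg,eg=np.array([.5927,.0273,.1943]),[-179.9,21.3,179.5]
Rg=Ro.from_euler("xyz",eg,degrees=True); Cg=pg+Rg.apply(cl); n=np.array([-.5736,0,.8192]); c0=np.array([.6387,0,.1027])
for k,px in {"R":(124,229),"M":(252,230),"L":(386,229)}.items():
    u=Rg.as_matrix()@Rl@np.linalg.solve(K,[px[0],px[1],1.]); print(k,Cg+u*((c0-Cg)@n)/(u@n))
for b in ctrl.cut_out(w,"clamp_1"): print(b["conf"],np.array(b["xy"])*[512,384],b["pixels"].sum())
seq(q,[([.44,-.20,.28],0),([.55,-.09,.30],0),([.56,-.075,.28],0),([.594,-.075,.195],0),([.618,-.075,.142],0)])
```

```text
t 25.17
(array([ 0.359, -0.287,  0.182]), array([-180. ,   21. ,  179.4]), array([ 0.359, -0.004, -0.933]), array([-19.,  -0., -40., -13., -31., -61.]))
R [ 0.6395 -0.0745  0.1033]
M [0.6406 0.028  0.104 ]
L [0.6404 0.1346 0.1039]
0.59 [251.1872 176.7168] 4296
sh [-0.1375  0.1093 -0.079 ] turn 0 -> [ 0.44 -0.2   0.28] [-180.    21.   179.4] z [ 0.359 -0.004 -0.933] [ -1.  -7. -36.  -0. -40. -89.]
sh [-0.136   0.1389  0.0255] turn 0 -> [ 0.55 -0.09  0.3 ] [-180.    21.   179.4] z [ 0.359 -0.004 -0.933] [  14.   -1.  -31.    8.  -40. -110.]
sh [-0.0025  0.0189  0.0277] turn 0 -> [ 0.56  -0.075  0.28 ] [-180.    21.   179.4] z [ 0.359 -0.004 -0.933] [  15.    1.  -33.    9.  -37. -113.]
sh [-0.0015  0.0005  0.1144] turn 0 -> [ 0.594 -0.075  0.195] [-180.    21.   179.4] z [ 0.359 -0.004 -0.933] [  14.    9.  -37.   13.  -24. -115.]
sh [-0.0042  0.0003  0.0726] turn 0 -> [ 0.618 -0.075  0.142] [-180.    21.   179.4] z [ 0.359 -0.004 -0.933] [  13.   16.  -39.   18.  -15. -120.]
```

send_rows --deltas '[[[-0.0275,0.022,-0.016],0],[[-0.055,0.044,-0.032],0],[[-0.0825,0.066,-0.047],0],[[-0.11,0.087,-0.063],0],[[-0.1375,0.1093,-0.079],0]]' --gripper 1

```text
clock: 25.68
tool_pos: [0.4415, -0.1994, 0.2821]
orientation: [-179.9, 21.3, 179.4]
force: [0.8, -0.5, -0.2]
opening: 0.0866
gripper_force: 0.0
```

send_rows --deltas '[[[-0.027,0.03,0.005],0],[[-0.055,0.06,0.01],0],[[-0.083,0.09,0.02],0],[[-0.11,0.12,0.03],0],[[-0.1385,0.1578,0.0532],0]]'

```text
clock: 26.1
tool_pos: [0.5621, -0.0743, 0.2835]
orientation: [-180.0, 21.5, 179.4]
force: [0.7, -0.6, -0.1]
opening: 0.0878
gripper_force: 0.0
```

send_rows --deltas '[[[0,0,0.023],0],[[0,0,0.046],0],[[0,0,0.069],0],[[-0.001,0,0.092],0],[[-0.0015,0.0005,0.1144],0]]'

```text
clock: 26.52
tool_pos: [0.5955, -0.0753, 0.1956]
orientation: [-179.9, 21.3, 179.5]
force: [0.1, -0.6, 1.2]
opening: 0.0874
gripper_force: 0.0
```

Run:
```python
from pp import *
import h
q=now();print(show(q))
seq(q,[([.619,-.0745,.143],0)])
w=h.shot("wrist"); print(h.proj(w,[[.6393,-.0745,.103]]))
g=cv2=None
import cv2
gray=cv2.cvtColor(w["color"],cv2.COLOR_RGB2GRAY)[190:262,200:310]
cir=cv2.HoughCircles(gray,cv2.HOUGH_GRADIENT,1,30,param1=80,param2=15,minRadius=8,maxRadius=40); print(cir)
```

```text
t 26.52
(array([ 0.595, -0.076,  0.195]), array([-179.9,   21.3,  179.5]), array([ 0.363, -0.005, -0.932]), array([  14.,    9.,  -37.,   13.,  -24., -115.]))
sh [-0.0038  0.0017  0.0719] turn 0 -> [ 0.619 -0.075  0.143] [-179.9   21.3  179.5] z [ 0.363 -0.005 -0.932] [  13.   16.  -39.   19.  -15. -120.]
[[252.1987 224.9229]]
[[[51.5 35.5 11.6]]]
```

send_rows --deltas '[[[-0.0008,0.0004,0.0145],0],[[-0.0016,0.0008,0.029],0],[[-0.0024,0.0012,0.0435],0],[[-0.0032,0.0015,0.058],0],[[-0.0038,0.0017,0.072],0]]'

```text
clock: 26.98
tool_pos: [0.6193, -0.0745, 0.144]
orientation: [-179.9, 21.3, 179.4]
force: [0.1, -0.4, 1.0]
opening: 0.0874
gripper_force: 0.0
```

send_rows --deltas '[[[0,0,0],0],[[0,0,0],0],[[0,0,0],0],[[0,0,0],0],[[0,0,0],0]]' --gripper 0

```text
clock: 27.4
tool_pos: [0.6193, -0.0744, 0.1448]
orientation: [-179.9, 21.3, 179.4]
force: [-0.2, 0.4, 0.4]
opening: 0.0598
gripper_force: 0.0
```

send_rows --deltas '[[[0,0,0],0],[[0,0,0],0],[[0,0,0],0],[[0,0,0],0],[[0,0,-0.004],0]]'

```text
clock: 27.82
tool_pos: [0.6174, -0.0746, 0.1461]
orientation: [-179.9, 21.2, 179.4]
force: [-0.8, -0.9, -3.2]
opening: 0.0433
gripper_force: 30.0
```

send_rows --deltas '[[[0,0,-0.016],0],[[0,0,-0.036],0],[[0,0,-0.064],0],[[0,0,-0.1],0],[[0,0,-0.14],0]]'

```text
clock: 28.23
tool_pos: [0.5757, -0.074, 0.2502]
orientation: [-179.9, 21.0, 179.4]
force: [0.6, 0.9, -2.5]
opening: 0.043
gripper_force: 30.0
```

Run:
```python
from pp import *
import h,cv2,pickle
q=now();print(show(q))
s,d=pickle.load(open("sd.pkl","rb"))
for n,x in (("scene",h.shot("scene")),("side",h.shot("side"))):
  for b in ctrl.cut_out(x,"tray")[:1]:
    m=b["pixels"].astype(np.uint8); ys,xs=np.nonzero(m)
    W=np.array([h.atz(x,(a,c),.025)[:2] for a,c in zip(xs[::3],ys[::3])],np.float32)
    print(n,b["conf"],cv2.minAreaRect(W),W.min(0),W.max(0))
```

```text
t 28.23
(array([ 0.576, -0.074,  0.25 ]), array([-179.9,   21. ,  179.4]), array([ 0.359, -0.005, -0.934]), array([  15.,    4.,  -34.,   10.,  -32., -113.]))
scene 0.94 ((0.3920007050037384, 0.2574828863143921), (0.2162574678659439, 0.20368562638759613), 2.8374831676483154) [0.2807 0.1535] [0.4966 0.3638]
side 0.93 ((0.383774995803833, 0.2538299858570099), (0.2195901870727539, 0.22025682032108307), 4.080471515655518) [0.2718 0.1367] [0.4969 0.3703]
```

```bash
cat > s5.py <<'E'
from pp import *
from feas import best
np.set_printoptions(precision=0,suppress=True)
for y in (.215,.257,.299):
  for x in (.40,.41):
    for tilt in (0,4,8,12,16):
        st=np.sin(np.radians(tilt)); g=[x-.009*st,y,.022+.009]
        m,q=best(g,tilt,1,0,[np.array([45,19,-36,0,-35,-135.]),np.array([50,15,-50,30,-20,-160.])]); print(y,x,tilt,round(m,4),q)
np.set_printoptions(precision=3,suppress=True)
q=ctrl.get_obs()["joint_pos"]
seq(q,[([.46,.06,.28],0),([.39,.19,.24],0),([.385,.215,.17],0),([.385,.215,.12],0),([.385,.215,.12],0),([.385,.215,.10],0),([.385,.215,.085],0),([.385,.215,.075],0)])
E
python3 s5.py
```

```text
0.215 0.4 0 0.0 [  53.   15.  -42.   -0.  -33. -143.]
0.215 0.4 4 0.0 [  56.   14.  -47.    7.  -27. -153.]
0.215 0.4 8 0.0 [  58.   12.  -55.   20.  -20. -167.]
0.215 0.4 12 0.0454 [  58.   11.  -58.   28.  -17. -174.]
0.215 0.4 16 0.1174 [  58.   11.  -58.   27.  -18. -174.]
0.215 0.41 0 0.0 [  52.   16.  -41.   -0.  -33. -142.]
0.215 0.41 4 0.0 [  55.   14.  -46.    7.  -27. -151.]
0.215 0.41 8 0.0 [  57.   13.  -54.   20.  -20. -165.]
0.215 0.41 12 0.0378 [  56.   12.  -58.   29.  -16. -174.]
0.215 0.41 16 0.1092 [  57.   12.  -58.   29.  -17. -174.]
0.257 0.4 0 0.0 [  57.   17.  -39.    0.  -34. -147.]
0.257 0.4 4 0.0 [  59.   15.  -45.    7.  -28. -156.]
0.257 0.4 8 0.0 [  61.   14.  -52.   19.  -22. -169.]
0.257 0.4 12 0.0495 [  61.   13.  -55.   25.  -19. -174.]
0.257 0.4 16 0.1179 [  61.   13.  -55.   25.  -18. -174.]
0.257 0.41 0 0.0 [  55.   18.  -38.    0.  -35. -145.]
0.257 0.41 4 0.0 [  58.   16.  -44.    7.  -29. -154.]
0.257 0.41 8 0.0 [  60.   15.  -51.   19.  -22. -167.]
0.257 0.41 12 0.0431 [  60.   14.  -54.   26.  -19. -174.]
0.257 0.41 16 0.1116 [  60.   13.  -5
[... 997 characters left out ...]
sh [0.046 0.014 0.076] turn 0 -> [0.399 0.207 0.14 ] [ 179.1   14.6 -178.1] z [ 0.252  0.024 -0.967] [  58.    3.  -58.   31.  -23. -174.]
sh [0.023 0.01  0.02 ] turn 0 -> [0.391 0.214 0.129] [ 179.1   13.5 -177.8] z [ 0.232  0.025 -0.972] [  59.    4.  -58.   30.  -22. -174.]
sh [0.016 0.    0.033] turn 0 -> [0.393 0.219 0.111] [ 179.2   12.2 -177.8] z [ 0.211  0.022 -0.977] [  58.    7.  -58.   30.  -20. -174.]
sh [ 0.016 -0.005  0.029] turn 0 -> [0.392 0.219 0.095] [ 179.3   11.  -177.8] z [ 0.19   0.019 -0.982] [  58.    9.  -58.   29.  -18. -173.]
sh [ 0.014 -0.005  0.023] turn 0 -> [0.391 0.218 0.083] [ 179.4    9.9 -177.8] z [ 0.172  0.018 -0.985] [  57.   10.  -58.   28.  -17. -172.]
```

```bash
cat > s6.py <<'E'
from pp import *
q=ctrl.get_obs()["joint_pos"]
seq(q,[([.45,.07,.27],-.06),([.36,.21,.22],-.06),([.37,.22,.10],0),([.37,.219,.09],0),([.37,.219,.08],0),([.375,.219,.08],0),([.38,.219,.08],0),([.385,.219,.075],0),([.385,.219,.075],0)])
E
python3 s6.py
```

```text
sh [ 0.1409  0.1784 -0.0798] turn -0.06 -> [0.45 0.07 0.27] [-177.9   21.2 -174.8] z [ 0.364 -0.004 -0.932] [  43.  -11.  -50.   24.  -38. -145.]
sh [0.1122 0.1853 0.0166] turn -0.06 -> [0.363 0.208 0.223] [-175.9   20.5 -168.8] z [ 0.356 -0.003 -0.934] [  69.  -10.  -58.   32.  -39. -174.]
sh [0.0436 0.0235 0.1466] turn 0 -> [0.399 0.232 0.153] [-175.9   16.9 -168.6] z [ 0.298 -0.012 -0.955] [  61.    3.  -58.   38.  -26. -174.]
sh [ 0.0599 -0.0046  0.0645] turn 0 -> [0.389 0.236 0.121] [-175.7   13.6 -168.9] z [ 0.244 -0.029 -0.969] [  61.    7.  -58.   35.  -24. -173.]
sh [ 0.0387 -0.0123  0.0438] turn 0 -> [0.383 0.23  0.1  ] [-175.6   11.3 -169.1] z [ 0.206 -0.038 -0.978] [  61.    9.  -58.   32.  -22. -170.]
sh [ 0.0175 -0.01    0.0229] turn 0 -> [0.382 0.224 0.09 ] [-175.6   10.1 -169.1] z [ 0.186 -0.043 -0.982] [  61.   10.  -58.   30.  -21. -169.]
sh [ 0.0056 -0.0054  0.012 ] turn 0 -> [0.383 0.221 0.084] [-175.6    9.6 -169.2] z [ 0.178 -0.045 -0.983] [  60.   11.  -58.   30.  -21. -168.]
sh [ 0.     -0.0025  0.012 ] turn 0 -> [0.387 0.22  0.078] [-175.6    9.3 -169.2] z [ 0.172 -0.046 -0.984] [  59.   12.  -58.   31.  -20. -168.]
sh [ 0.0032 -0.0011  0.003 ] turn 0 -> [0.386 0.22  0.076] [-175.6    9.1 -169.2] z [ 0.169 -0.046 -0.985] [  59.   12.  -58.   30.  -20. -167.]
```

send_rows --deltas '[[[0.028,0.0357,-0.016],-0.01],[[0.056,0.0714,-0.032],-0.02],[[0.085,0.107,-0.048],-0.03],[[0.113,0.143,-0.064],-0.04],[[0.141,0.1784,-0.08],-0.05]]'

```text
clock: 28.85
tool_pos: [0.4486, 0.07, 0.2679]
orientation: [-178.1, 21.0, -175.7]
force: [0.2, 2.0, -2.0]
opening: 0.0437
gripper_force: 30.0
```

send_rows --deltas '[[[0.0224,0.037,0.0033],0],[[0.045,0.074,0.0066],0],[[0.0673,0.111,0.01],0],[[0.09,0.148,0.0133],0],[[0.1122,0.185,0.0166],0]]'

```text
clock: 29.27
tool_pos: [0.3734, 0.2036, 0.2275]
orientation: [-178.1, 19.4, -174.3]
force: [0.8, -0.7, -4.3]
opening: 0.0433
gripper_force: 30.0
```

```bash
cat > s7.py <<'E'
from pp import *
q=now();print(show(q))
seq(q,[([.37,.215,.10],0),([.37,.215,.09],0),([.37,.217,.08],0),([.375,.219,.08],0),([.38,.219,.08],0),([.385,.219,.075],0)])
E
python3 s7.py
```

```text
t 29.27
(array([0.373, 0.204, 0.228]), array([-178.1,   19.4, -174.3]), array([ 0.334, -0.   , -0.943]), array([  67.,   -9.,  -55.,   29.,  -40., -173.]))
sh [0.0557 0.0197 0.1488] turn 0 -> [0.398 0.217 0.145] [-178.2   15.5 -173.7] z [ 0.269 -0.001 -0.963] [  59.    3.  -58.   34.  -25. -174.]
sh [0.0519 0.0036 0.0571] turn 0 -> [0.387 0.227 0.115] [-178.    12.7 -173.8] z [ 0.223 -0.012 -0.975] [  61.    7.  -58.   32.  -22. -174.]
sh [ 0.0312 -0.0088  0.0382] turn 0 -> [0.381 0.225 0.096] [-177.8   10.8 -173.9] z [ 0.19  -0.018 -0.982] [  61.    9.  -58.   29.  -21. -172.]
sh [ 0.0123 -0.0063  0.0185] turn 0 -> [0.38  0.223 0.087] [-177.7    9.9 -173.9] z [ 0.175 -0.021 -0.984] [  60.   10.  -58.   28.  -20. -171.]
sh [ 0.0022 -0.0043  0.0089] turn 0 -> [0.382 0.22  0.083] [-177.7    9.6 -173.9] z [ 0.17  -0.022 -0.985] [  60.   11.  -58.   28.  -19. -170.]
sh [-0.002  -0.0017  0.0102] turn 0 -> [0.386 0.22  0.077] [-177.7    9.4 -173.9] z [ 0.166 -0.023 -0.986] [  59.   12.  -58.   29.  -18. -170.]
```

send_rows --deltas '[[[0.0557,0.0197,0.1488],0],[[0.0557,0.0197,0.1488],0],[[0.0557,0.0197,0.1488],0],[[0.0557,0.0197,0.1488],0],[[0.0557,0.0197,0.1488],0]]'

```text
clock: 29.68
tool_pos: [0.4023, 0.2134, 0.1442]
orientation: [-178.5, 15.6, -174.3]
force: [0.1, -0.6, -3.5]
opening: 0.0433
gripper_force: 30.0
```

send_rows --deltas '[[[0.052,0,0.057],0],[[0.052,0,0.057],0],[[0.052,0,0.057],0],[[0.052,0,0.057],0],[[0.052,0,0.057],0]]'

```text
clock: 30.1
tool_pos: [0.3938, 0.2234, 0.1169]
orientation: [-178.4, 13.1, -174.4]
force: [-0.4, 1.2, -3.7]
opening: 0.0433
gripper_force: 30.0
```

```bash
cat > s7.py <<'E'
from pp import *
q=now();print(show(q))
seq(q,[([.375,.215,.085],0),([.38,.217,.078],0),([.382,.219,.075],0),([.385,.219,.073],0),([.385,.219,.073],0)])
E
python3 s7.py
```

```text
t 30.1
(array([0.394, 0.223, 0.117]), array([-178.4,   13.1, -174.4]), array([ 0.228, -0.006, -0.974]), array([  59.,    6.,  -58.,   32.,  -22., -174.]))
sh [ 0.0328 -0.007   0.0336] turn 0 -> [0.386 0.223 0.1  ] [-178.2   11.3 -174.5] z [ 0.197 -0.012 -0.98 ] [  60.    8.  -58.   30.  -21. -172.]
sh [ 0.0131 -0.0054  0.0261] turn 0 -> [0.386 0.221 0.087] [-178.1   10.2 -174.5] z [ 0.179 -0.016 -0.984] [  59.   10.  -58.   29.  -19. -171.]
sh [ 0.0081 -0.002   0.0137] turn 0 -> [0.385 0.221 0.08 ] [-178.1    9.6 -174.5] z [ 0.169 -0.017 -0.985] [  59.   11.  -58.   29.  -19. -171.]
sh [ 0.0022 -0.0026  0.0083] turn 0 -> [0.387 0.22  0.075] [-178.1    9.3 -174.6] z [ 0.164 -0.018 -0.986] [  58.   12.  -58.   29.  -18. -171.]
sh [ 0.0027 -0.0012  0.0026] turn 0 -> [0.386 0.22  0.074] [-178.1    9.1 -174.6] z [ 0.161 -0.018 -0.987] [  59.   12.  -58.   29.  -18. -170.]
```

send_rows --deltas '[[[0.0328,-0.007,0.0336],0],[[0.0328,-0.007,0.0336],0],[[0.0328,-0.007,0.0336],0],[[0.0328,-0.007,0.0336],0],[[0.0328,-0.007,0.0336],0]]'

```text
clock: 30.52
tool_pos: [0.387, 0.2269, 0.1001]
orientation: [-178.0, 11.5, -174.7]
force: [-0.3, 1.2, -2.1]
opening: 0.0435
gripper_force: 30.0
```

send_rows --deltas '[[[0.0131,-0.0054,0.0261],0],[[0.0131,-0.0054,0.0261],0],[[0.0131,-0.0054,0.0261],0],[[0.0131,-0.0054,0.0261],0],[[0.0131,-0.0054,0.0261],0]]'

```text
clock: 30.93
tool_pos: [0.3882, 0.2281, 0.086]
orientation: [-177.7, 10.5, -174.8]
force: [1.0, 0.7, -0.2]
opening: 0.0436
gripper_force: 30.0
```

```bash
cat > s7.py <<'E'
from pp import *
q=now();print(show(q))
seq(q,[([.382,.219,.075],0),([.385,.219,.073],0),([.385,.219,.072],0)])
E
python3 s7.py
```

```text
t 30.93
(array([0.388, 0.228, 0.086]), array([-177.7,   10.5, -174.8]), array([ 0.185, -0.023, -0.982]), array([  59.,   11.,  -58.,   31.,  -19., -174.]))
sh [ 0.0111 -0.0099  0.0124] turn 0 -> [0.386 0.222 0.081] [-177.7    9.8 -174.9] z [ 0.173 -0.025 -0.985] [  59.   11.  -58.   30.  -19. -172.]
sh [ 0.0033 -0.0032  0.0095] turn 0 -> [0.387 0.221 0.076] [-177.7    9.4 -174.9] z [ 0.166 -0.026 -0.986] [  59.   12.  -58.   30.  -18. -172.]
sh [ 0.0036 -0.0015  0.0045] turn 0 -> [0.386 0.22  0.074] [-177.6    9.2 -174.9] z [ 0.163 -0.027 -0.986] [  59.   12.  -58.   29.  -18. -171.]
```

send_rows --deltas '[[[0.0111,-0.012,0.0124],0],[[0.0111,-0.012,0.0124],0],[[0.0111,-0.012,0.0124],0],[[0.0111,-0.012,0.0124],0],[[0.0111,-0.012,0.0124],0]]'

```text
clock: 31.35
tool_pos: [0.3873, 0.226, 0.0798]
orientation: [-177.3, 10.0, -175.1]
force: [0.3, -0.1, 0.4]
opening: 0.0432
gripper_force: 30.0
```

send_rows --deltas '[[[0.0033,-0.0032,0.0105],0],[[0.0033,-0.0032,0.0105],0],[[0.0033,-0.0032,0.0105],0],[[0.0033,-0.0032,0.0105],0],[[0.0033,-0.0032,0.0105],0]]'

```text
clock: 31.77
tool_pos: [0.389, 0.2256, 0.0741]
orientation: [-177.2, 9.6, -175.2]
force: [-0.7, 1.4, 0.2]
opening: 0.0436
gripper_force: 30.0
```

```bash
cat > s7.py <<'E'
from pp import *
q=now();print(show(q));o=ctrl.get_obs();print(o["force"],o["moment"])
seq(q,[([.387,.221,.072],0),([.387,.221,.070],0)])
E
python3 s7.py
```

```text
t 31.77
(array([0.389, 0.225, 0.074]), array([-177.2,    9.6, -175.2]), array([ 0.17 , -0.034, -0.985]), array([  59.,   12.,  -58.,   31.,  -18., -174.]))
[-0.6781  1.3615  0.1661] [ 0.5527  0.5976 -0.0035]
sh [ 0.0033 -0.0052  0.0025] turn 0 -> [0.388 0.222 0.074] [-177.2    9.4 -175.2] z [ 0.167 -0.035 -0.985] [  59.   12.  -58.   30.  -18. -173.]
sh [ 0.0022 -0.0007  0.0043] turn 0 -> [0.388 0.222 0.071] [-177.2    9.2 -175.2] z [ 0.164 -0.036 -0.986] [  59.   13.  -58.   30.  -18. -173.]
```

send_rows --deltas '[[[0.0025,-0.004,0.0055],0],[[0.0025,-0.004,0.0055],0],[[0.0025,-0.004,0.0055],0],[[0.0025,-0.004,0.0055],0],[[0.0025,-0.004,0.0055],0]]'

```text
clock: 32.18
tool_pos: [0.3901, 0.2253, 0.0722]
orientation: [-177.2, 9.5, -175.2]
force: [-4.8, -1.3, 11.7]
opening: 0.0435
gripper_force: 31.5
```

```bash
cat > s7.py <<'E'
from pp import *
q=now();print(show(q));o=ctrl.get_obs();print(o["force"],o["moment"])
seq(q,[([.387,.221,.070],0)])
E
python3 s7.py
```

```text
t 32.18
(array([0.39 , 0.225, 0.072]), array([-177.2,    9.5, -175.2]), array([ 0.168, -0.036, -0.985]), array([  58.,   13.,  -58.,   31.,  -18., -174.]))
[-4.8015 -1.2604 11.715 ] [ 0.1001  1.3427 -0.0347]
sh [ 0.0047 -0.0047  0.0023] turn 0 -> [0.388 0.222 0.072] [-177.1    9.3 -175.3] z [ 0.165 -0.036 -0.986] [  59.   13.  -58.   30.  -18. -173.]
```

send_rows --deltas '[[[0,0,0],0],[[0,0,0],0],[[0,0,0],0],[[0,0,-0.002],0],[[0,0,-0.012],0]]' --gripper 0.6

```text
clock: 32.6
tool_pos: [0.388, 0.2238, 0.0803]
orientation: [-177.0, 9.4, -175.3]
force: [0.5, 0.4, 1.4]
opening: 0.053
gripper_force: 0.0
```

send_rows --deltas '[[[0,0,-0.04],0],[[0,0,-0.08],0],[[0,0,-0.125],0],[[0,0,-0.175],0],[[0,0,-0.225],0]]'

```text
clock: 33.02
tool_pos: [0.3572, 0.2311, 0.2599]
orientation: [-177.1, 9.4, -175.2]
force: [0.2, 1.3, -0.6]
opening: 0.0528
gripper_force: 0.0
```

```bash
cat > s8.py <<'E'
from pp import *
q=now();print(show(q))
a=seq(q,[([.52,.27,.38],0),([.68,.29,.50],0),([.86,.30,.52],0)])
for t in ([1.3,.43,.65],[1.3,.5,.6],[1.3,.43,.8]):
    print("--"); seq(a,[(t,0)]*6)
E
python3 s8.py
```

```text
t 33.02
(array([0.357, 0.231, 0.26 ]), array([-177.1,    9.4, -175.2]), array([ 0.166, -0.037, -0.985]), array([  67.,   -6.,  -40.,   12.,  -54., -160.]))
sh [-0.2285  0.0259 -0.1161] turn 0 -> [0.52 0.27 0.38] [-177.1    9.4 -175.2] z [ 0.166 -0.037 -0.985] [  51.    6.  -12.    9.  -68. -140.]
sh [-0.2231  0.0024 -0.1155] turn 0 -> [0.68 0.29 0.5 ] [-177.1    9.4 -175.2] z [ 0.166 -0.037 -0.985] [  41.   20.   23.    8.  -87. -127.]
sh [-0.2263 -0.0056  0.0123] turn 0 -> [0.859 0.3   0.519] [-177.1    9.4 -175.2] z [ 0.167 -0.037 -0.985] [  34.   45.   68.    7. -106. -117.]
--
sh [-0.5819  0.113  -0.075 ] turn 0 -> [0.904 0.304 0.481] [-177.3   11.4 -175.1] z [ 0.201 -0.031 -0.979] [  33.   50.   72.    8. -103. -116.]
sh [-0.5378  0.1097 -0.1119] turn 0 -> [0.931 0.307 0.461] [-177.5   13.5 -175. ] z [ 0.236 -0.024 -0.972] [  32.   51.   72.    8. -100. -115.]
sh [-0.5152  0.1078 -0.1241] turn 0 -> [0.949 0.31  0.453] [-177.7   15.6 -175. ] z [ 0.271 -0.016 -0.962] [  32.   52.   72.    9.  -97. -115.]
sh [-0.4999  0.1058 -0.1204] turn 0 -> [0.963 0.313 0.452] [-177.9   17.7 -17
[... 1403 characters left out ...]
459] turn 0 -> [0.896 0.296 0.517] [-177.5   13.5 -175. ] z [ 0.235 -0.024 -0.972] [  33.   48.   72.    9. -103. -115.]
sh [-0.5863  0.1134 -0.229 ] turn 0 -> [0.908 0.297 0.519] [-177.6   15.5 -175. ] z [ 0.27  -0.018 -0.963] [  33.   48.   72.    9. -101. -115.]
sh [-0.5787  0.1143 -0.2088] turn 0 -> [0.919 0.299 0.523] [-177.8   17.6 -174.9] z [ 0.305 -0.011 -0.952] [  33.   48.   72.   10.  -99. -115.]
sh [-0.5713  0.1139 -0.1868] turn 0 -> [0.929 0.301 0.527] [-178.    19.7 -174.8] z [ 0.339 -0.004 -0.941] [  33.   48.   72.   11.  -97. -115.]
sh [-0.5633  0.1125 -0.1639] turn 0 -> [0.939 0.304 0.533] [-178.2   21.9 -174.7] z [ 0.374  0.003 -0.927] [  33.   48.   72.   12.  -95. -115.]
```

send_rows --deltas '[[[-0.0457,0.0052,-0.0232],0],[[-0.0914,0.0104,-0.0464],0],[[-0.137,0.0155,-0.07],0],[[-0.183,0.0207,-0.093],0],[[-0.2285,0.026,-0.116],0]]' --gripper 1

```text
clock: 33.43
tool_pos: [0.522, 0.2706, 0.3798]
orientation: [-177.1, 9.4, -175.2]
force: [-0.3, 1.2, -0.0]
opening: 0.0806
gripper_force: 0.0
```

send_rows --deltas '[[[-0.0446,0,-0.023],0],[[-0.09,0,-0.0462],0],[[-0.134,0,-0.0693],0],[[-0.1785,0,-0.0924],0],[[-0.223,0.0024,-0.1155],0]]'

```text
clock: 33.85
tool_pos: [0.6817, 0.2901, 0.4996]
orientation: [-177.1, 9.4, -175.3]
force: [1.1, 1.6, 0.9]
opening: 0.0872
gripper_force: 0.0
```

send_rows --deltas '[[[-0.045,0,0.002],0],[[-0.09,0,0.005],0],[[-0.136,0,0.007],0],[[-0.181,0,0.01],0],[[-0.226,-0.0056,0.0123],0]]'

```text
clock: 34.27
tool_pos: [0.8517, 0.3018, 0.5166]
orientation: [-177.1, 9.3, -175.3]
force: [1.5, 1.8, 0.9]
opening: 0.0876
gripper_force: 0.0
```

send_rows --deltas '[[[-0.6126,0.1036,-0.26],0],[[-0.6126,0.1036,-0.26],0],[[-0.6126,0.1036,-0.26],0],[[-0.6126,0.1036,-0.26],0],[[-0.6126,0.1036,-0.26],0]]'

```text
clock: 34.68
tool_pos: [0.8759, 0.3005, 0.5257]
orientation: [-177.4, 11.8, -175.2]
force: [-0.7, 0.4, 0.3]
opening: 0.0878
gripper_force: 0.0
```

send_rows --deltas '[[[-0.595,0.11,-0.246],0],[[-0.595,0.11,-0.246],0],[[-0.595,0.11,-0.246],0],[[-0.595,0.11,-0.246],0],[[-0.595,0.11,-0.246],0]]'

```text
clock: 35.1
tool_pos: [0.8898, 0.2998, 0.5257]
orientation: [-177.6, 13.8, -175.1]
force: [0.5, 0.3, -0.3]
opening: 0.0874
gripper_force: 0.0
```

send_rows --deltas '[[[-0.586,0.1134,-0.229],0],[[-0.586,0.1134,-0.229],0],[[-0.586,0.1134,-0.229],0],[[-0.586,0.1134,-0.229],0],[[-0.586,0.1134,-0.229],0]]'

```text
clock: 35.52
tool_pos: [0.9018, 0.3007, 0.5281]
orientation: [-177.8, 15.8, -175.0]
force: [-0.4, -0.5, -0.8]
opening: 0.0878
gripper_force: 0.0
```

send_rows --deltas '[[[-0.579,0.1143,-0.209],0],[[-0.579,0.1143,-0.209],0],[[-0.579,0.1143,-0.209],0],[[-0.579,0.1143,-0.209],0],[[-0.579,0.1143,-0.209],0]]'

```text
clock: 35.93
tool_pos: [0.9123, 0.3026, 0.5335]
orientation: [-178.0, 18.0, -174.9]
force: [0.1, 0.2, 0.7]
opening: 0.0875
gripper_force: 0.0
```

```bash
cat > s8.py <<'E'
from pp import *
q=now();print(show(q))
a=seq(q,[([1.3,.45,.8],0)]*2)
L=np.array([.636,.134,.099])
seq(a,[([.74,.25,.51],0.05),([.58,.16,.44],0.),([.555,.134,.33],0),([.575,.134,.25],0),([.594,.134,.198],0),([.619,.134,.144],0)])
E
python3 s8.py
```

```text
t 35.93
(array([0.912, 0.302, 0.533]), array([-178. ,   18. , -174.9]), array([ 0.311, -0.007, -0.95 ]), array([  33.,   47.,   72.,   10.,  -99., -115.]))
sh [-0.5779  0.1348 -0.167 ] turn 0 -> [0.925 0.31  0.533] [-178.2   20.2 -174.8] z [ 0.346  0.    -0.938] [  33.   48.   72.   11.  -97. -115.]
sh [-0.5681  0.1276 -0.1515] turn 0 -> [0.937 0.315 0.535] [-178.4   22.3 -174.7] z [ 0.38   0.008 -0.925] [  33.   48.   72.   12.  -94. -115.]
sh [ 0.2452 -0.0604 -0.0651] turn 0.05 -> [0.777 0.262 0.521] [ 179.7   22.3 -179.6] z [ 0.38   0.008 -0.925] [  37.   21.   22.   13.  -73. -128.]
sh [ 0.2669 -0.1263 -0.0014] turn 0.0 -> [0.603 0.172 0.449] [ 179.7   22.3 -179.6] z [ 0.38   0.008 -0.925] [  40.    2.  -13.   16.  -59. -136.]
sh [ 0.1127 -0.0477  0.1149] turn 0 -> [0.555 0.134 0.33 ] [ 179.7   22.3 -179.6] z [ 0.38   0.008 -0.925] [  40.   -1.  -32.   20.  -43. -143.]
sh [ 0.0149 -0.0007  0.102 ] turn 0 -> [0.575 0.134 0.25 ] [ 179.7   22.3 -179.6] z [ 0.38   0.008 -0.925] [  37.    5.  -39.   26.  -31. -148.]
sh [ 0.0027 -0.0005  0.0691] turn 0 -> [0.594 0.134 0.198] [ 179.7   22.3 -179.6] z [ 0.38   0.008 -0.925] [  34.   10.  -43.   34.  -22. -154.]
sh [-0.0032 -0.0006  0.0743] turn 0 -> [0.619 0.134 0.144] [ 179.7   22.3 -179.6] z [ 0.38   0.008 -0.925] [  25.   15.  -49.   61.  -10. -174.]
```

send_rows --deltas '[[[-0.578,0.135,-0.167],0],[[-0.578,0.135,-0.167],0],[[-0.578,0.135,-0.167],0],[[-0.578,0.135,-0.167],0],[[-0.578,0.135,-0.167],0]]'

```text
clock: 36.35
tool_pos: [0.9243, 0.3107, 0.5344]
orientation: [-178.3, 20.3, -174.8]
force: [0.4, 0.4, -1.5]
opening: 0.088
gripper_force: 0.0
```

```bash
cat > s8.py <<'E'
from pp import *
q=now();print(show(q))
seq(q,[([.75,.25,.51],0.058),([.57,.16,.44],0.),([.552,.134,.33],0),([.575,.134,.25],0),([.597,.134,.198],0),([.6195,.134,.1435],0)])
E
python3 s8.py
```

```text
t 36.35
(array([0.924, 0.311, 0.534]), array([-178.3,   20.3, -174.8]), array([ 0.347,  0.001, -0.938]), array([  33.,   48.,   72.,   11.,  -97., -115.]))
sh [ 0.2205 -0.0571 -0.0472] turn 0.058 -> [0.766 0.256 0.515] [179.8  20.3 179.6] z [ 0.347  0.001 -0.938] [  37.   21.   22.   12.  -75. -129.]
sh [ 0.262  -0.1211  0.0029] turn 0.0 -> [0.589 0.169 0.447] [179.8  20.3 179.6] z [ 0.347  0.001 -0.938] [  41.    1.  -12.   15.  -62. -136.]
sh [ 0.0941 -0.0448  0.1214] turn 0 -> [0.552 0.134 0.33 ] [179.8  20.3 179.6] z [ 0.347  0.001 -0.938] [  40.   -1.  -30.   18.  -46. -141.]
sh [ 0.0078 -0.0002  0.1038] turn 0 -> [0.575 0.134 0.25 ] [179.8  20.3 179.6] z [ 0.347  0.001 -0.938] [  37.    5.  -36.   22.  -34. -145.]
sh [-0.0032 -0.0001  0.0705] turn 0 -> [0.597 0.134 0.198] [179.8  20.3 179.6] z [ 0.347  0.001 -0.938] [  35.   11.  -39.   27.  -26. -149.]
sh [-0.0027 -0.0001  0.0737] turn 0 -> [0.62  0.134 0.144] [179.8  20.3 179.6] z [ 0.347  0.001 -0.938] [  31.   16.  -44.   40.  -16. -159.]
```

send_rows --deltas '[[[0.22,-0.057,-0.047],0.058],[[0.22,-0.057,-0.047],0.058],[[0.22,-0.057,-0.047],0.058],[[0.22,-0.057,-0.047],0.058],[[0.22,-0.057,-0.047],0.058]]'

```text
clock: 36.77
tool_pos: [0.7712, 0.2572, 0.5128]
orientation: [179.8, 20.3, 179.6]
force: [0.3, 0.5, 2.2]
opening: 0.0876
gripper_force: 0.0
```

send_rows --deltas '[[[0.0524,-0.0242,0],0],[[0.105,-0.0484,0],0],[[0.157,-0.0727,0],0],[[0.21,-0.097,0],0],[[0.262,-0.121,0.003],0]]'

```text
clock: 37.18
tool_pos: [0.5939, 0.1707, 0.4462]
orientation: [179.7, 20.4, 179.6]
force: [-0.7, -0.3, 1.3]
opening: 0.0876
gripper_force: 0.0
```

```bash
cat > s8.py <<'E'
from pp import *
q=now();print(show(q))
seq(q,[([.554,.134,.32],0),([.597,.134,.198],0),([.6195,.134,.1435],0)])
E
python3 s8.py
```

```text
t 37.18
(array([0.594, 0.171, 0.446]), array([179.7,  20.4, 179.6]), array([ 0.349,  0.002, -0.937]), array([  40.,    2.,  -12.,   15.,  -61., -136.]))
sh [ 0.1013 -0.0466  0.1302] turn 0 -> [0.554 0.134 0.32 ] [179.7  20.4 179.6] z [ 0.349  0.002 -0.937] [  40.   -0.  -31.   18.  -44. -142.]
sh [ 0.0028 -0.0003  0.1617] turn 0 -> [0.597 0.134 0.198] [179.7  20.4 179.6] z [ 0.349  0.002 -0.937] [  35.   11.  -39.   28.  -25. -149.]
sh [-0.0026 -0.0001  0.0737] turn 0 -> [0.62  0.134 0.144] [179.7  20.4 179.6] z [ 0.349  0.002 -0.937] [  31.   16.  -44.   41.  -16. -159.]
```

send_rows --deltas '[[[0.03,-0.01,0.02],0],[[0.055,-0.02,0.045],0],[[0.075,-0.03,0.073],0],[[0.09,-0.04,0.1],0],[[0.1013,-0.0466,0.1302],0]]'

```text
clock: 37.6
tool_pos: [0.5549, 0.1345, 0.3204]
orientation: [179.7, 20.4, 179.6]
force: [0.6, 0.4, -0.6]
opening: 0.0874
gripper_force: 0.0
```

send_rows --deltas '[[[0,0,0.034],0],[[0,0,0.068],0],[[0.001,0,0.102],0],[[0.002,0,0.134],0],[[0.0028,0,0.1617],0]]'

```text
clock: 38.02
tool_pos: [0.599, 0.1354, 0.197]
orientation: [179.8, 20.3, 179.6]
force: [0.8, 0.3, -0.0]
opening: 0.0875
gripper_force: 0.0
```

```bash
cat > s8.py <<'E'
from pp import *
import h,cv2
q=now();print(show(q))
w=h.shot("wrist"); print(h.proj(w,[[.6395,.134,.103]]))
gray=cv2.cvtColor(w["color"],cv2.COLOR_RGB2GRAY)[190:262,200:310]
print(cv2.HoughCircles(gray,cv2.HOUGH_GRADIENT,1,30,param1=80,param2=15,minRadius=8,maxRadius=40)+np.array([200,190,0]))
seq(q,[([.6195,.1335,.1435],0)])
E
python3 s8.py
```

```text
t 38.02
(array([0.599, 0.135, 0.197]), array([179.8,  20.3, 179.6]), array([ 0.348,  0.001, -0.938]), array([  35.,   11.,  -39.,   27.,  -25., -149.]))
[[248.5586 222.6878]]
[[[253.5 223.5  33.8]]]
sh [-0.0009 -0.0022  0.0716] turn 0 -> [0.62  0.134 0.144] [179.8  20.3 179.6] z [ 0.348  0.001 -0.938] [  31.   16.  -44.   40.  -16. -159.]
```

send_rows --deltas '[[[0,0,0.0145],0],[[0,0,0.029],0],[[0,0,0.0435],0],[[-0.0005,0,0.058],0],[[-0.0009,0,0.0716],0]]'

```text
clock: 38.48
tool_pos: [0.6201, 0.1358, 0.1454]
orientation: [179.8, 20.4, 179.6]
force: [0.7, -0.1, 0.3]
opening: 0.0875
gripper_force: 0.0
```

send_rows --deltas '[[[0,0,0],0],[[0,0,0],0],[[0,0,0],0],[[0,0,0],0],[[0,0,0],0]]' --gripper 0

```text
clock: 38.9
tool_pos: [0.6199, 0.136, 0.1461]
orientation: [179.7, 20.5, 179.6]
force: [0.1, -0.2, -1.0]
opening: 0.0598
gripper_force: 0.0
```

send_rows --deltas '[[[0,0,0],0],[[0,0,0],0],[[0,0,0],0],[[0,0,0],0],[[0,0,-0.004],0]]'

```text
clock: 39.32
tool_pos: [0.6181, 0.1352, 0.1474]
orientation: [179.8, 20.3, 179.6]
force: [0.2, 0.0, -2.5]
opening: 0.0433
gripper_force: 30.0
```

send_rows --deltas '[[[0,0,-0.016],0],[[0,0,-0.036],0],[[0,0,-0.064],0],[[0,0,-0.1],0],[[0,0,-0.14],0]]'

```text
clock: 39.73
tool_pos: [0.5783, 0.1356, 0.2522]
orientation: [179.8, 20.2, 179.7]
force: [1.0, -0.3, -1.1]
opening: 0.0433
gripper_force: 30.0
```

```bash
cat > s9.py <<'E'
from pp import *
import h
q=now();print(show(q))
d=h.shot("side")
for b in ctrl.cut_out(d,"clamp_1"): print(round(b["conf"],2),h.atz(d,np.array(b["xy"])*[512,384],.02),b["pixels"].sum())
seq(q,[([.45,.20,.27],-.06),([.36,.30,.22],0),([.37,.297,.10],0),([.37,.297,.09],0),([.37,.298,.08],0),([.38,.30,.08],0),([.385,.30,.075],0),([.385,.30,.073],0)])
E
python3 s9.py
```

```text
t 39.73
(array([0.578, 0.135, 0.252]), array([179.8,  20.2, 179.7]), array([ 0.345,  0.001, -0.939]), array([  37.,    6.,  -35.,   22.,  -34., -144.]))
0.74 [0.385  0.2261 0.02  ] 280
0.7 [ 0.4299 -0.2897  0.02  ] 355
0.61 [0.6273 0.254  0.02  ] 104
0.61 [0.1684 0.2994 0.02  ] 259
0.6 [0.3344 0.4832 0.02  ] 219
sh [ 0.1431  0.08   -0.0761] turn -0.06 -> [0.45 0.2  0.27] [-178.2   20.1 -174.6] z [ 0.345  0.001 -0.939] [  56.   -5.  -45.   26.  -41. -159.]
sh [0.1156 0.1358 0.02  ] turn 0 -> [0.378 0.294 0.232] [-178.4   17.7 -173.4] z [ 0.305  0.007 -0.952] [  71.   -2.  -47.   26.  -41. -174.]
sh [0.0589 0.0097 0.1548] turn 0 -> [0.391 0.292 0.127] [-178.8   13.4 -172.2] z [ 0.232  0.011 -0.973] [  65.    9.  -53.   29.  -25. -174.]
sh [0.0345 0.0104 0.0386] turn 0 -> [0.378 0.296 0.101] [-179.    11.5 -171.7] z [ 0.2    0.012 -0.98 ] [  66.   11.  -54.   28.  -22. -174.]
sh [0.0151 0.0047 0.0242] turn 0 -> [0.374 0.298 0.086] [-179.1   10.5 -171.5] z [ 0.183  0.012 -0.983] [  66.   13.  -54.   28.  -20. -174.]
sh [-0.006   0.002   0.0089] turn 0 -> [0.38  0.3   0.081] [-179.1   10.4 -171.5] z [ 0.181  0.012 -0.983] [  65.   14.  -54.   29.  -19. -174.]
sh [-0.0044 -0.0007  0.0079] turn 0 -> [0.385 0.3   0.076] [-179.1   10.3 -171.5] z [ 0.179  0.012 -0.984] [  64.   15.  -54.   30.  -18. -174.]
sh [0.0011 0.0001 0.0031] turn 0 -> [0.385 0.3   0.074] [-179.1   10.2 -171.5] z [ 0.178  0.012 -0.984] [  64.   15.  -54.   30.  -18. -174.]
```

send_rows --deltas '[[[0.0286,0.016,-0.0152],-0.012],[[0.057,0.032,-0.03],-0.024],[[0.086,0.048,-0.0457],-0.036],[[0.1145,0.064,-0.061],-0.048],[[0.143,0.08,-0.076],-0.06]]'

```text
clock: 40.25
tool_pos: [0.45, 0.2001, 0.2696]
orientation: [-178.2, 20.2, -174.6]
force: [0.5, 1.4, -3.1]
opening: 0.0433
gripper_force: 30.0
```

send_rows --deltas '[[[0.023,0.027,0.004],0],[[0.046,0.054,0.008],0],[[0.069,0.081,0.012],0],[[0.092,0.108,0.016],0],[[0.1156,0.1358,0.02],0]]'

```text
clock: 40.67
tool_pos: [0.3792, 0.2937, 0.232]
orientation: [-178.4, 17.8, -173.3]
force: [1.3, 0.3, -2.5]
opening: 0.0432
gripper_force: 30.0
```

```bash
cat > s9.py <<'E'
from pp import *
q=now();print(show(q))
seq(q,[([.375,.295,.11],0),([.375,.296,.10],0),([.377,.297,.085],0),([.38,.297,.08],0),([.385,.297,.075],0),([.385,.297,.073],0)])
E
python3 s9.py
```

```text
t 40.67
(array([0.379, 0.294, 0.232]), array([-178.4,   17.8, -173.3]), array([ 0.306,  0.008, -0.952]), array([  71.,   -2.,  -47.,   26.,  -41., -174.]))
sh [0.0514 0.0063 0.1435] turn 0 -> [0.393 0.29  0.134] [-178.8   14.  -172.2] z [ 0.242  0.012 -0.97 ] [  65.    8.  -53.   30.  -26. -174.]
sh [0.0314 0.0112 0.0355] turn 0 -> [0.383 0.295 0.111] [-179.    12.2 -171.8] z [ 0.212  0.013 -0.977] [  66.   10.  -53.   29.  -23. -174.]
sh [0.0134 0.0046 0.0298] turn 0 -> [0.382 0.297 0.092] [-179.1   11.1 -171.6] z [ 0.193  0.013 -0.981] [  65.   13.  -54.   29.  -21. -174.]
sh [0.0047 0.0011 0.0141] turn 0 -> [0.382 0.297 0.083] [-179.1   10.7 -171.5] z [ 0.185  0.013 -0.983] [  65.   14.  -54.   29.  -19. -174.]
sh [-0.0018 -0.0003  0.0106] turn 0 -> [0.386 0.297 0.077] [-179.2   10.4 -171.4] z [ 0.181  0.013 -0.983] [  64.   15.  -54.   30.  -18. -174.]
sh [0.0019 0.0003 0.0041] turn 0 -> [0.386 0.297 0.074] [-179.2   10.3 -171.4] z [ 0.178  0.012 -0.984] [  64.   15.  -54.   30.  -18. -174.]
```

send_rows --deltas '[[[0.0514,0.0063,0.1435],0],[[0.0514,0.0063,0.1435],0],[[0.0514,0.0063,0.1435],0],[[0.0514,0.0063,0.1435],0],[[0.0514,0.0063,0.1435],0]]'

```text
clock: 41.08
tool_pos: [0.397, 0.2885, 0.1321]
orientation: [-178.7, 13.9, -172.5]
force: [0.7, -0.1, -2.1]
opening: 0.0433
gripper_force: 30.0
```

send_rows --deltas '[[[0.0314,0.0112,0.0355],0],[[0.0314,0.0112,0.0355],0],[[0.0314,0.0112,0.0355],0],[[0.0314,0.0112,0.0355],0],[[0.0314,0.0112,0.0355],0]]'

```text
clock: 41.5
tool_pos: [0.3884, 0.2948, 0.1131]
orientation: [-179.1, 12.6, -172.1]
force: [0.6, 0.4, -2.1]
opening: 0.0436
gripper_force: 30.0
```

```bash
cat > s9.py <<'E'
from pp import *
q=now();print(show(q))
seq(q,[([.380,.297,.088],0),([.383,.297,.08],0),([.385,.297,.075],0),([.385,.297,.073],0)])
E
python3 s9.py
```

```text
t 41.5
(array([0.388, 0.295, 0.113]), array([-179.1,   12.6, -172.1]), array([ 0.217,  0.015, -0.976]), array([  65.,   10.,  -53.,   29.,  -23., -174.]))
sh [0.0166 0.0049 0.0284] turn 0 -> [0.385 0.296 0.095] [-179.2   11.4 -171.8] z [ 0.198  0.015 -0.98 ] [  65.   12.  -54.   29.  -21. -174.]
sh [0.0058 0.0013 0.018 ] turn 0 -> [0.385 0.297 0.084] [-179.3   10.8 -171.7] z [ 0.187  0.015 -0.982] [  64.   14.  -54.   30.  -19. -174.]
sh [0.0026 0.0004 0.0108] turn 0 -> [0.386 0.297 0.077] [-179.3   10.5 -171.6] z [ 0.181  0.015 -0.983] [  64.   14.  -54.   30.  -18. -174.]
sh [0.0026 0.0003 0.0049] turn 0 -> [0.386 0.297 0.074] [-179.3   10.3 -171.6] z [ 0.178  0.015 -0.984] [  64.   15.  -54.   30.  -18. -174.]
```

send_rows --deltas '[[[0.0166,0.0049,0.0284],0],[[0.0166,0.0049,0.0284],0],[[0.0166,0.0049,0.0284],0],[[0.0166,0.0049,0.0284],0],[[0.0166,0.0049,0.0284],0]]'

```text
clock: 41.92
tool_pos: [0.3855, 0.2964, 0.0948]
orientation: [-179.2, 11.4, -171.8]
force: [-0.5, 0.6, -1.3]
opening: 0.0436
gripper_force: 30.0
```

send_rows --deltas '[[[0.0058,0.0013,0.018],0],[[0.0058,0.0013,0.018],0],[[0.0058,0.0013,0.018],0],[[0.0058,0.0013,0.018],0],[[0.0058,0.0013,0.018],0]]'

```text
clock: 42.33
tool_pos: [0.3865, 0.2969, 0.0833]
orientation: [-179.3, 10.8, -171.7]
force: [-0.2, 2.2, -0.5]
opening: 0.0435
gripper_force: 30.0
```

```bash
cat > s9.py <<'E'
from pp import *
q=now();print(show(q));o=ctrl.get_obs();print(o["force"],o["moment"])
seq(q,[([.385,.297,.078],0),([.385,.297,.0745],0),([.385,.297,.073],0)])
E
python3 s9.py
```

```text
t 42.33
(array([0.387, 0.297, 0.083]), array([-179.3,   10.8, -171.7]), array([ 0.187,  0.014, -0.982]), array([  64.,   14.,  -54.,   30.,  -19., -174.]))
[-0.2029  2.1934 -0.5415] [0.3592 0.4835 0.0025]
sh [0.003  0.0008 0.0062] turn 0 -> [0.386 0.297 0.079] [-179.3   10.6 -171.7] z [ 0.183  0.014 -0.983] [  64.   14.  -54.   30.  -19. -174.]
sh [0.0023 0.0003 0.0059] turn 0 -> [0.386 0.297 0.076] [-179.3   10.3 -171.6] z [ 0.179  0.014 -0.984] [  64.   15.  -54.   30.  -18. -174.]
sh [0.0017 0.0002 0.0033] turn 0 -> [0.386 0.297 0.074] [-179.3   10.2 -171.6] z [ 0.177  0.014 -0.984] [  64.   15.  -54.   30.  -18. -174.]
```

send_rows --deltas '[[[0.003,0.0008,0.009],0],[[0.003,0.0008,0.009],0],[[0.003,0.0008,0.009],0],[[0.003,0.0008,0.009],0],[[0.003,0.0008,0.009],0]]'

```text
clock: 42.75
tool_pos: [0.3868, 0.2973, 0.0774]
orientation: [-179.3, 10.5, -171.7]
force: [0.6, 1.3, 1.6]
opening: 0.0437
gripper_force: 30.0
```

send_rows --deltas '[[[0.0015,0.0003,0.003],0],[[0.0015,0.0003,0.003],0],[[0.0015,0.0003,0.003],0],[[0.0015,0.0003,0.003],0],[[0.0015,0.0003,0.003],0]]'

```text
clock: 43.17
tool_pos: [0.3866, 0.2972, 0.0755]
orientation: [-179.3, 10.3, -171.6]
force: [0.3, 0.9, 0.9]
opening: 0.0433
gripper_force: 30.0
```

send_rows --deltas '[[[0.001,0,0.0025],0],[[0.001,0,0.0025],0],[[0.001,0,0.0025],0],[[0.001,0,0.0025],0],[[0.001,0,0.0025],0]]'

```text
clock: 43.58
tool_pos: [0.3866, 0.2971, 0.074]
orientation: [-179.3, 10.3, -171.6]
force: [0.8, -0.3, 0.7]
opening: 0.0436
gripper_force: 30.0
```

send_rows --deltas '[[[0.0005,0,0.0015],0],[[0.0005,0,0.0015],0],[[0.0005,0,0.0015],0],[[0.0005,0,0.0015],0],[[0.0005,0,0.0015],0]]'

```text
clock: 44.0
tool_pos: [0.3867, 0.297, 0.0735]
orientation: [-179.3, 10.2, -171.6]
force: [-1.5, -1.7, 8.6]
opening: 0.0435
gripper_force: 30.0
```

send_rows --deltas '[[[0,0,0],0],[[0,0,0],0],[[0,0,0],0],[[0,0,-0.002],0],[[0,0,-0.012],0]]' --gripper 0.57

```text
clock: 44.42
tool_pos: [0.3846, 0.2959, 0.0815]
orientation: [-179.2, 10.1, -171.6]
force: [1.3, -0.4, -0.1]
opening: 0.0498
gripper_force: 0.0
```

send_rows --deltas '[[[0,0,-0.04],0],[[0,0,-0.08],0],[[0,0,-0.125],0],[[0,0,-0.175],0],[[0,0,-0.225],0]]'

```text
clock: 44.83
tool_pos: [0.3521, 0.2939, 0.2612]
orientation: [-179.3, 10.1, -171.6]
force: [1.6, 0.8, 0.1]
opening: 0.0498
gripper_force: 0.0
```

send_rows --deltas '[[[0,0.05,-0.02],0],[[0,0.1,-0.04],0],[[0,0.15,-0.06],0],[[0,0.2,-0.08],0],[[0,0.24,-0.1],0]]'

```text
clock: 45.25
tool_pos: [0.3102, 0.4847, 0.3364]
orientation: [-179.3, 10.1, -171.6]
force: [-0.1, 0.1, -1.1]
opening: 0.0496
gripper_force: 0.0
```

Run:
```python
from pp import *
import h,cv2
q=now();print(show(q))
s=h.shot("side")["color"];t=h.shot("scene")["color"]
f=lambda im,z:cv2.resize(im,None,fx=z,fy=z,interpolation=cv2.INTER_CUBIC)
a=f(s[140:220,160:260],4); b=f(s[235:315,230:330],4)
c=f(t[150:220,285:385],4); d=f(t[180:250,150:250],4)
cv2.imwrite("pics/z.png",np.vstack([np.hstack([a,b]),np.hstack([c,d])])[:600,:,::-1])
```

```text
t 45.25
(array([0.31 , 0.485, 0.336]), array([-179.3,   10.1, -171.6]), array([ 0.176,  0.013, -0.984]), array([  82.,    7.,  -17.,   11.,  -65., -169.]))
```

View pics/z.png

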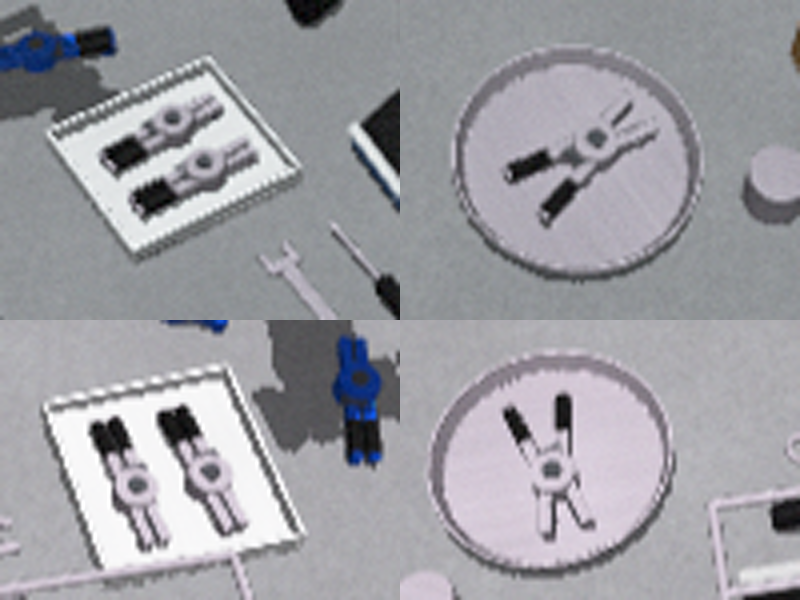

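The two shut clamps lie flat in the tray at about (205,160) and (175,115) in the top-left crop. The open clamp lies flat in the dish at about (595,140), with its jaws still open. The spanner and screwdriver are where they were.

```bash
python3 -c "
from plant import ctrl
print(ctrl.close_job())"
```

```text
the job is handed in; nothing more can be done
None
```

The job is handed in at about 45 s of the 64 s allowed: both shut clamps lie flat in the rectangular tray and the open one lies flat in the round dish with its jaws still open; the final pictures showed nothing else disturbed, though the carton, ear defenders, jar and mouse were not checked there.

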